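Shut down the stencil washer

TASK

The stencil washer has finished: first set its pump switch from forward to the centre off position, without throwing it over into reverse, then slide every stencil up out of the rinse rack and stand it fully home in a slot of the wooden drying stand. Close both drain unions: turn each captive nut clockwise by hand until its white stripe meets the yellow mark, then finish it with the spanner (not with the fingers) until the stripe is at the red mark. Lay the spanner back flat on its blue mat and leave the paint pots undisturbed.

Things in the scene. Friction and masses are not known exactly. Their poses are not given: they have to be found in the camera images.
- stencil_pink_mid (a point): centre (half-way up) of the red stencil plate (0.08 kg): 64 mm wide along its x, 120 mm high along its z, 6 mm thick along its y, with an aluminium rail 10 mm thick (y), 64 mm wide and 16 mm high along its top edge (rail centre 52 mm above this point, lower edge 60 mm below it). Starts upright in a slot of the rinse rack; None if absent
- stencil_teal_mid (a point): centre (half-way up) of the green stencil plate (0.08 kg): 64 mm wide along its x, 120 mm high along its z, 6 mm thick along its y, with an aluminium rail 10 mm thick (y), 64 mm wide and 16 mm high along its top edge (rail centre 52 mm above this point, lower edge 60 mm below it). Starts upright in a slot of the rinse rack; None if absent
- stencil_blue_mid (a point): centre (half-way up) of the blue stencil plate (0.08 kg): 64 mm wide along its x, 120 mm high along its z, 6 mm thick along its y, with an aluminium rail 10 mm thick (y), 64 mm wide and 16 mm high along its top edge (rail centre 52 mm above this point, lower edge 60 mm below it). Starts upright in a slot of the rinse rack; None if absent
- rack: white rinse rack with narrow slots, fixed; origin at the centre of its underside. 90 mm along its x, 152 mm along its y, 62 mm high. Three open-topped slots side by side at y = -50, 0, +50 mm, each 10 mm wide (y) and 68 mm long (x), floor at 12 mm; a plate slides straight up out of it (50 mm to clear)
- stand: light wooden drying stand, fixed; origin at the centre of its underside. 102 mm along its x, 154 mm along its y, 80 mm high. Three open-topped slots at y = -48, 0, +48 mm, each 16 mm wide (y) and 80 mm long (x, its end stops are only 50 mm high), floor at 10 mm. A plate stood home in a slot has its lower edge on that floor and may lean a little
- hex_a (a point): brass captive hex nut of drain union a on a vertical axis: origin on the axis, 40 mm above the table, level with the top of the grey flange (90 mm diameter) under it. Hexagon 36 mm across flats, from 4 mm to 38 mm above the origin. White stripe on top runs from the axis along its +x, towards a corner; two flats face its +y and -y (and every 60 degrees)
- nut_a (a joint): turn of nut a in rad, growing clockwise seen from above (tightening). The white stripe meets the yellow mark on the flange at 2.0 (finger tight) and the red mark at 2.7 (fully tight, hard stop). Starts between 0 and 0.4. Friction about 0.15 N m, stays where it is left. A rotation of the nut of 1 rad is 1 rad of this joint
- hex_b (a point): brass captive hex nut of drain union b on a vertical axis: origin on the axis, 40 mm above the table, level with the top of the grey flange (90 mm diameter) under it. Hexagon 36 mm across flats, from 4 mm to 38 mm above the origin. White stripe on top runs from the axis along its +x, towards a corner; two flats face its +y and -y (and every 60 degrees)
- nut_b (a joint): turn of nut b in rad, growing clockwise seen from above (tightening). The white stripe meets the yellow mark on the flange at 2.0 (finger tight) and the red mark at 2.7 (fully tight, hard stop). Starts between 0 and 0.4. Friction about 0.15 N m, stays where it is left. A rotation of the nut of 1 rad is 1 rad of this joint
- drain_a: base of drain union a, fixed: flange 90 mm diameter, 40 mm high, origin at the centre of its underside; carries the yellow and red marks
- drain_b: base of drain union b, as drain_a
- switch: blue pump switch box, fixed, 90 (x) by 64 (y) by 50 mm high, origin at the centre of its underside; the lever stands on the middle of its top. Dots beside the lever on its top: green forward (+x end), white off, orange reverse
- toggle_tip (a point): centre of the 20 mm red ball at the end of the switch lever (14 mm diameter stem), 66 mm from its pivot; the pivot is 48 mm above the box's underside, on its centre
- toggle (a joint): angle of the switch lever in rad: +0.4 forward (leaning to the box's +x), 0 off (upright), -0.4 reverse. Stiff: it stays where it is left and takes about 2 N at the ball to move. Off is narrow: within about 0.08 of upright. Starts forward, 0.3 to 0.4
- spanner: open-ended spanner, loose, 0.25 kg, 193 mm long, origin on its underside. Orange handle along x from -102 to +38 mm, 20 mm wide (y), 22 mm high (z). Steel head 14 mm high (z 0 to 14): throat bar from x = 35 to 51 mm, then two jaws along x, to x = 95 mm, 64 mm wide over all, 40 mm between the jaws' inner faces, open to +x
- spanner_grip (a point): point in the spanner's handle to grasp: x = -20 mm, half-way up (11 mm above its underside)
- spanner_jaw (a point): point midway between the spanner's jaws (x = 75 mm, 7 mm above its underside); belongs on the nut's axis when the spanner is on the nut
- mat: blue felt mat for the spanner, fixed, 110 mm (x) by 230 mm (y), 3 mm thick, origin at the centre of its underside
- pot_violet: paint pot, 60 mm diameter, 60 mm high, not to be disturbed; origin at the centre of its underside
- pot_rose: paint pot, 52 mm diameter, 55 mm high, not to be disturbed; origin at the centre of its underside
- pot_sea: paint pot, 68 mm diameter, 70 mm high, not to be disturbed; origin at the centre of its underside
Things that resemble listed ones, but are neither listed nor needed, are in the scene too. Leave any orange look-alike of the part that bears stencil_blue_mid alone. Leave any pink look-alike of the drain_a alone.

How it is judged:
By the outcome, as a careful person would: the job done as asked, in the order asked, and still so for the second after the job is handed in, with the robot touching nothing.
Of stencil_pink, stencil_teal, stencil_blue only 1 to 3 are there at a start; the rules pass over those that are not, and their reading is None.
At some moment in a run one of spanner may be knocked a few centimetres aside while the robot is not near it.
Once in a run the grip may slacken for a moment while it holds something.
It also fails if it takes over 210 s, if anything falls off the work surface, if the arm or the gripper's body presses on something with over 40 N, if the wrist force passes 120 N, or if a joint passes its speed limit or range.

ROBOT

A 6-joint arm with a two-finger parallel gripper is mounted at the origin on the work surface. World frame = base frame: x ahead of the robot, y to its left, z up, the work surface at z = 0. Lengths are in mm, angles in rad, forces in N, time in s.
With the tool pointing down it reaches from about 275 to 750 mm from the base axis. Payload 10.2 kg.
Tool frame: the origin (TCP) lies on the centre line of the jaws, within the pads' length; the fingertips stand 17 mm ahead of it and the grasp point (between the pads) lies 2 mm behind it; z points along the fingers, y is the line along which they close (so a half turn about z gives the same grasp; the last joint's range is limited). The gripper opens to 85 mm and grips with 20 to 120 N. Pads are 22 mm wide; open, the fingers measure 114 mm over their backs; the gripper's body (76 mm by 85 mm) begins 54 mm behind the grasp point. The pads swing forward as they close: fully open they stand 13 mm farther back than shut.
Start: joints at [1.07, 0.313, 1.498, -0, 1.331, -0.223], TCP at [143.989, 504.875, 248.294] pointing down, gripper open.
Joint ranges: [-2.94, 2.94], [-0.97, 2.17], [0.19, 2.56], [-1.23, 4.37], [0.02, 3.11], [-2.88, 2.88]. Speed limits (rad/s): [2.39, 2.39, 3.01, 3.14, 3.14, 3.14].

INTERFACE

Orientations are given as a unit quaternion [w, x, y, z].
In Python, from rig import ctrl gives the robot as it stands. The module is installed in compiled form; this text tells all that it offers.
- The arm moves only by the shell command python3 -m jog 'ROWS' [FORCE]. ROWS is JSON, a list of rows, each an object with "delta_pos": the shift along the world's x, y, z in mm, a list of three; "angular": the turn, a rotation vector about the world's x, y, z in rad, a list of three; "fingers": the opening, from 0 (shut) to 1 (fully open). In form: [{"delta_pos": [tx, ty, tz], "angular": [rx, ry, rz], "fingers": fingers}, ...]. A call has 1 to 10 rows; each row is the pose to reach, as a shift and turn from the pose commanded when the call began; what a row does not reach only later rows make up. A row lasts 1/8 s, in which the tool goes at most 62.5 mm and 10.7 degrees, less where a joint would pass 70% of its speed; a pose out of reach is approached as far as the arm can. A call with a gripper value outside its range is refused whole. The fingers move at their own pace and stop on an object; FORCE is the grip in N (left out, the last holds). Time passes only in rows, so rows that repeat a pose let the fingers close. It gives the time, the measured TCP pose, the force, the opening and the grip force at its end, in the units of the state.
- ctrl.sense(): the state, without advancing time (a new reading comes with each control period).
- ctrl.capture(name): name is "scene" or "top" or "wrist"; returns a dict with "pixels" (420x560x3 uint8, blue, green, red), "fx", "fy", "cx", "cy" (pixels), "R" (3x3) and "t" (3): a world point X has camera coordinates R X + t. Camera axes: x right, y down, z forward; pixel columns grow to the right and rows downward; lengths in mm; the calibration is good to about 2 mm. A picture is of the moment at which its call begins. There is no depth.
- ctrl.finish_job(): hands the job in; it is judged then, once.
The state is a dict: "time_s": time; "joints": joint angles; "dq": joint speeds; "tau": joint torques, N m; "eef_pos": TCP position; "ee_rot": TCP orientation; "force": force on the tool from outside, world axes, zero at the start; "wrist_torque": the same for the moment, N m; "grip_width": opening from 0.0 (shut) to 1.0 (fully open); "grip_force": force on a finger pad.
Only numpy, scipy, OpenCV 4.12 (cv2) and the standard library are available. Lean on these libraries where they do the work, as an engineer would, in place of code of your own. Each camera call takes 0.05 s, during which the arm holds its last target. There are 200 camera calls.

## Working session

There is one attempt and no reset: what is moved stays moved. The work goes in short steps, Python scripts to look and compute and a shell command to move; the robot and the scene stay as the last step left them, time stands still between calls to the robot, and variables do not carry over. Pictures are saved under pics/ and viewed, at most 14 in all, crops included, and the job is handed in when it is done.

```bash
mkdir -p pics; cat > h.py <<'E'
import numpy as np, cv2
from rig import ctrl
def shot(n,f=None):
    c=ctrl.capture(n); c['R']=np.array(c['R']); c['t']=np.array(c['t'])
    c['pixels']=np.ascontiguousarray(c['pixels'],dtype=np.uint8)
    if f: cv2.imwrite('pics/'+f,c['pixels'])
    return c
def ray(c,u,v):
    o=-c['R'].T@c['t']; d=c['R'].T@np.array([(u-c['cx'])/c['fx'],(v-c['cy'])/c['fy'],1]); return o,d
def onz(c,u,v,z):
    o,d=ray(c,u,v); return (o+d*(z-o[2])/d[2])[:2]
def proj(c,X):
    p=c['R']@np.array(X,float)+c['t']; return np.array([c['fx']*p[0]/p[2]+c['cx'],c['fy']*p[1]/p[2]+c['cy']])
E
python3 - <<'E'
from h import *
import pickle
C={n:shot(n,n+'0.png') for n in('scene','top','wrist')}
pickle.dump(C,open('c0.pkl','wb'))
for n in C: c=C[n];print(n,np.round(-c['R'].T@c['t']),c['fx'],np.round(c['R'],2).tolist())
s=ctrl.sense();print({k:np.round(v,3).tolist() for k,v in s.items()})
E
```

```text
scene [965. 483. 909.] 385.2083009276697 [[-0.74, 0.67, 0.01], [0.53, 0.6, -0.59], [-0.4, -0.44, -0.8]]
top [ 392.   33. 1364.] 459.68012361482675 [[0.01, -1.0, -0.02], [-0.99, -0.0, -0.13], [0.13, 0.02, -0.99]]
wrist [ 68. 526. 373.] 317.67674613470166 [[0.27, 0.96, -0.0], [0.92, -0.26, 0.31], [0.29, -0.08, -0.95]]
{'time_s': 0.15, 'joints': [1.07, 0.313, 1.498, 0.0, 1.331, -0.223], 'dq': [-0.002, -0.001, -0.003, -0.001, -0.001, -0.001], 'tau': [0.002, -41.237, -25.979, -0.0, 0.003, -0.0], 'eef_pos': [143.933, 504.725, 247.879], 'ee_rot': [-0.0, 0.138, 0.99, -0.0], 'force': [-0.197, -0.498, -0.169], 'wrist_torque': [-0.012, 0.009, 0.009], 'grip_force': 0.0, 'grip_width': 1.002}
```

View pics/scene0.png

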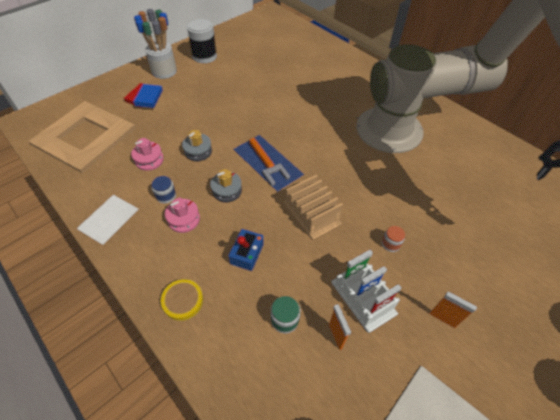

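View pics/top0.png

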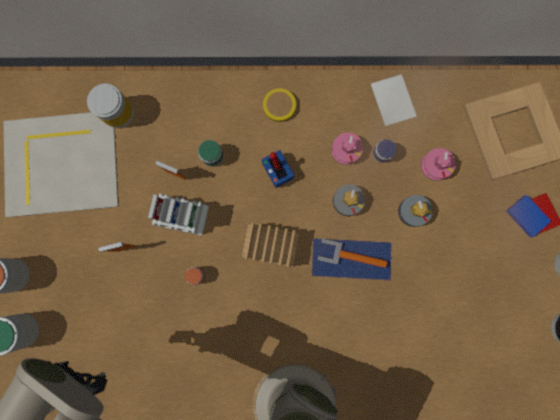

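The scene picture shows three stencils in the rack near (365,290), the stand at (315,205), spanner at (268,160), grey drains at (197,145) and (226,185), switch at (246,248). The top picture shows the same: rack (178,213), stand (270,245), switch (278,170), drains (348,200) and (416,211), spanner (350,258). I'll enlarge it.

```bash
python3 - <<'E'
from h import *
import pickle
C=pickle.load(open('c0.pkl','rb'))
t=C['top']['pixels']
a=cv2.resize(t[185:285,140:300],None,fx=5,fy=5,interpolation=3)
cv2.imwrite('pics/cr1.png',a)
b=cv2.resize(t[140:280,255:440],None,fx=4.2,fy=4.2,interpolation=3)
cv2.imwrite('pics/cr2.png',b)
E
```

```text
(no output)
```

View pics/cr1.png

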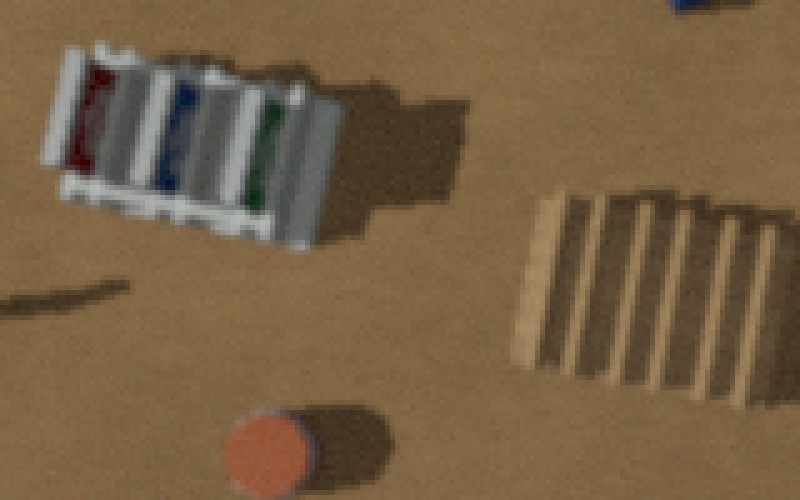

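View pics/cr2.png

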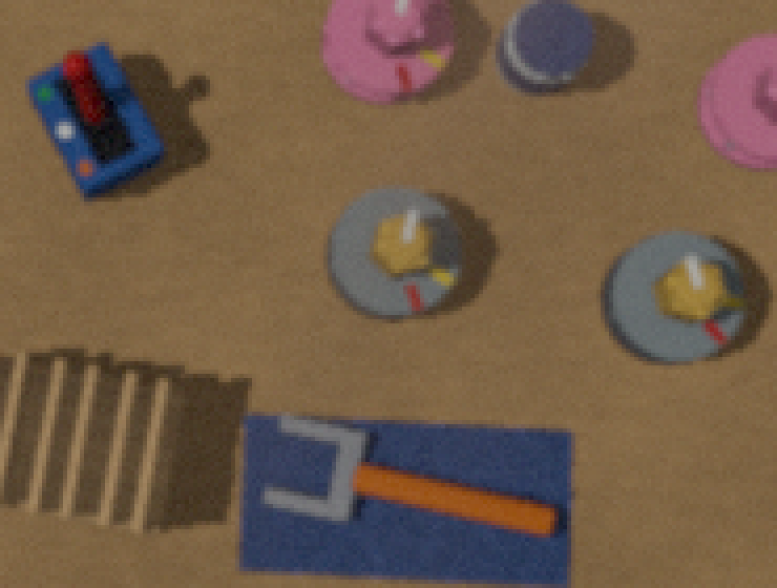

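The crops show red, blue and green plates at crop x of about 90, 178 and 262. The stand's six ribs make three slots, between ribs 1-2, 3-4 and 5-6. The spanner jaws open to image left, the stripes on both nuts point up, and the switch lever leans toward the green dot. Next I'll get rough positions.

```bash
python3 - <<'E'
from h import *
import pickle
c=pickle.load(open('c0.pkl','rb'))['top']
P={}
def g(n,u,v,z,k): 
    k_,x0,y0=k; P[n]=onz(c,x0+u/k_,y0+v/k_,z); print(n,np.round(P[n]))
A=(5,140,185);B=(4.2,255,140)
g('red',90,118,134,A);g('blue',178,135,134,A);g('green',262,155,134,A)
for i,u in enumerate((575,665,755)):g('slot%d'%i,u-8,285+i*12,80,A)
g('ball',76,66,110,B);g('box',97,120,50,B);g('green dot',44,93,50,B);g('orange',86,169,50,B)
g('nutA',403,243,78,B);g('nutB',688,290,78,B)
g('span jawbar mid',352,470,14,B);g('handle end',550,518,22,B);g('mat',407,498,3,B)
g('drainA',395,253,40,B);g('drainB',675,297,40,B);
g('jawtip1',285,422,14,B);g('jawtip2',270,497,14,B)
for n,u,v,z in(('sea',210,152,70),('rose',194,276,55),('viol',386,150,60)):print(n,np.round(onz(c,u,v,z)))
E
```

```text
red [545. 374.]
blue [536. 326.]
green [525. 280.]
slot0 [459. 118.]
slot1 [452.  67.]
slot2 [446.  17.]
ball [698.  64.]
box [674.  50.]
green dot [693.  87.]
orange [640.  58.]
nutA [ 584. -156.]
nutB [ 553. -345.]
span jawbar mid [ 435. -128.]
handle end [ 402. -262.]
mat [ 416. -167.]
drainA [ 583. -156.]
drainB [ 553. -347.]
jawtip1 [468. -81.]
jawtip2 [416. -71.]
sea [718. 247.]
rose [363. 286.]
viol [ 728. -262.]
```

```bash
cat > snap.py <<'E'
import sys,pickle
from h import *
pickle.dump(shot('wrist',sys.argv[1]+'.png'),open(sys.argv[1]+'.pkl','wb'))
E
python3 -m jog '[{"delta_pos":[60,-27,0],"angular":[0,0,0.01],"fingers":1},{"delta_pos":[115,-52,0],"angular":[0,0,0.02],"fingers":1},{"delta_pos":[170,-78,0],"angular":[0,0,0.03],"fingers":1},{"delta_pos":[225,-103,0],"angular":[0,0,0.04],"fingers":1},{"delta_pos":[280,-128,0],"angular":[0,0,0.05],"fingers":1},{"delta_pos":[335,-153,0],"angular":[0,0,0.06],"fingers":1},{"delta_pos":[392,-179,0],"angular":[0,0,0.07],"fingers":1},{"delta_pos":[392,-179,0],"angular":[0,0,0.07],"fingers":1},{"delta_pos":[392,-179,0],"angular":[0,0,0.07],"fingers":1}]' 40
python3 snap.py w_rack
python3 -m jog '[{"delta_pos":[-28,-55,0],"angular":[0,0,0.02],"fingers":1},{"delta_pos":[-56,-110,0],"angular":[0,0,0.04],"fingers":1},{"delta_pos":[-70,-165,0],"angular":[0,0,0.06],"fingers":1},{"delta_pos":[-84,-220,0],"angular":[0,0,0.08],"fingers":1},{"delta_pos":[-84,-259,0],"angular":[0,0,0.08],"fingers":1},{"delta_pos":[-84,-259,0],"angular":[0,0,0.08],"fingers":1},{"delta_pos":[-84,-259,0],"angular":[0,0,0.08],"fingers":1}]'
python3 snap.py w_stand
python3 -m jog '[{"delta_pos":[0,-60,0],"angular":[0,0,0],"fingers":1},{"delta_pos":[0,-120,0],"angular":[0,0,0],"fingers":1},{"delta_pos":[0,-180,0],"angular":[0,0,0],"fingers":1},{"delta_pos":[0,-230,0],"angular":[0,0,0],"fingers":1},{"delta_pos":[0,-230,0],"angular":[0,0,0],"fingers":1},{"delta_pos":[0,-230,0],"angular":[0,0,0],"fingers":1}]'
python3 snap.py w_span
python3 -m jog '[{"delta_pos":[50,-30,0],"angular":[0,0,0],"fingers":1},{"delta_pos":[80,-70,0],"angular":[0,0,0],"fingers":1},{"delta_pos":[90,-120,0],"angular":[0,0,0],"fingers":1},{"delta_pos":[100,-178,0],"angular":[0,0,0],"fingers":1},{"delta_pos":[100,-178,0],"angular":[0,0,0],"fingers":1},{"delta_pos":[100,-178,0],"angular":[0,0,0],"fingers":1}]'
python3 snap.py w_nb
python3 -m jog '[{"delta_pos":[10,50,0],"angular":[0,0,0],"fingers":1},{"delta_pos":[20,110,0],"angular":[0,0,0],"fingers":1},{"delta_pos":[30,170,0],"angular":[0,0,0],"fingers":1},{"delta_pos":[30,190,0],"angular":[0,0,0],"fingers":1},{"delta_pos":[30,190,0],"angular":[0,0,0],"fingers":1},{"delta_pos":[30,190,0],"angular":[0,0,0],"fingers":1}]'
python3 snap.py w_na
python3 -m jog '[{"delta_pos":[30,50,0],"angular":[0,0,0],"fingers":1},{"delta_pos":[60,100,0],"angular":[0,0,0],"fingers":1},{"delta_pos":[80,150,0],"angular":[0,0,0],"fingers":1},{"delta_pos":[92,206,0],"angular":[0,0,0],"fingers":1},{"delta_pos":[92,206,0],"angular":[0,0,0],"fingers":1},{"delta_pos":[92,206,0],"angular":[0,0,0],"fingers":1}]'
python3 snap.py w_sw
python3 - <<'E'
import cv2,numpy as np
f=[cv2.imread('pics/w_%s.png'%n) for n in('rack','stand','sw','na','nb','span')]
f=[cv2.resize(x,None,fx=.71,fy=.71,interpolation=cv2.INTER_AREA) for x in f]
cv2.imwrite('pics/m1.png',np.vstack([np.hstack(f[:2]),np.hstack(f[2:4])]))
cv2.imwrite('pics/m2.png',np.hstack(f[4:]))
E
```

```text
time_s: 1.27
eef_pos: [535.6, 326.0, 247.9]
ee_rot: [-0.001, 0.104, 0.995, -0.0]
force: [-0.6, 1.2, -0.0]
grip_width: 0.996
grip_force: 0.0
time_s: 2.2
eef_pos: [451.6, 67.9, 248.5]
ee_rot: [0.0, 0.063, 0.998, 0.0]
force: [0.8, -0.5, -1.1]
grip_width: 1.001
grip_force: 0.0
time_s: 3.0
eef_pos: [452.2, -161.8, 248.2]
ee_rot: [-0.0, 0.063, 0.998, 0.0]
force: [-0.7, -0.0, 0.6]
grip_width: 1.0
grip_force: 0.0
time_s: 3.8
eef_pos: [552.6, -339.4, 248.2]
ee_rot: [-0.0, 0.063, 0.998, 0.0]
force: [0.3, 0.1, 1.1]
grip_width: 1.001
grip_force: 0.0
time_s: 4.6
eef_pos: [581.8, -152.2, 248.4]
ee_rot: [0.0, 0.064, 0.998, -0.0]
force: [-0.2, -0.1, -0.6]
grip_width: 0.999
grip_force: 0.0
time_s: 5.4
eef_pos: [674.1, 53.4, 248.0]
ee_rot: [-0.0, 0.065, 0.998, -0.0]
force: [0.1, -1.1, 0.4]
grip_width: 1.004
grip_force: 0.0
```

View pics/m1.png

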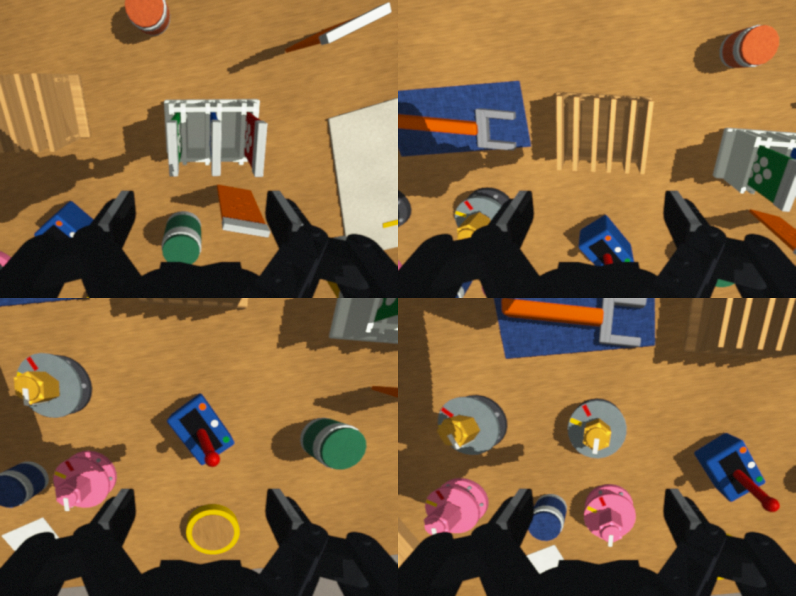

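View pics/m2.png

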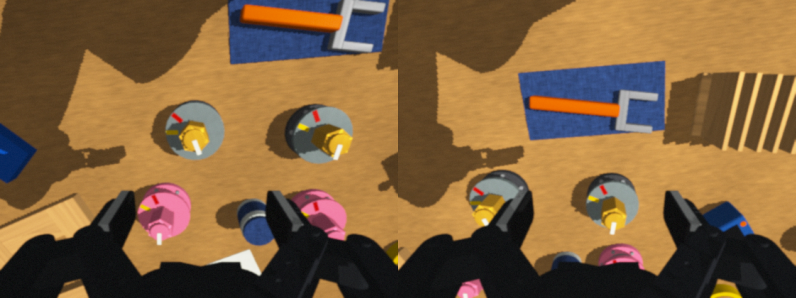

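The rack, stand, switch, both grey drains and the spanner are all clear in the wrist views. The rail tops are at about (173,148), (215,148) and (261,147) in the rack tile, and the stand ribs run from x=558 to 650 in its tile. I'll enlarge the rack and stand for edges and measure the rest with masks.

```bash
python3 - <<'E'
from h import *
import pickle
L=lambda n:pickle.load(open(n+'.pkl','rb'))
r=L('w_rack');s=L('w_stand')
a=cv2.resize(r['pixels'][130:250,222:382],None,fx=2.5,fy=2.5,interpolation=3)
b=cv2.resize(s['pixels'][128:248,212:372],None,fx=2.5,fy=2.5,interpolation=3)
cv2.imwrite('pics/cr3.png',np.hstack([a,b]))
def blobs(c,lo,hi,amin=30,roi=None):
    h=cv2.cvtColor(c['pixels'],cv2.COLOR_BGR2HSV); m=cv2.inRange(h,lo,hi)
    n,l,st,ce=cv2.connectedComponentsWithStats(m)
    return [(np.round(ce[i],1).tolist(),st[i].tolist(),np.argwhere(l==i)[:,::-1]) for i in range(1,n) if st[i,4]>=amin]
for n in('w_na','w_nb','w_sw','w_span'):
    c=L(n);print(n)
    for name,lo,hi in(('red',(0,180,90),(5,255,255)),('red2',(172,180,90),(180,255,255)),('yel',(26,150,120),(35,255,255)),('gold',(15,170,150),(25,255,255)),('white',(0,0,215),(180,40,255)),('orange',(6,200,150),(13,255,255)),('bluefelt',(105,120,40),(125,255,255)),('green',(45,120,80),(85,255,255))):
        print(name,[(x[0],x[1]) for x in blobs(c,lo,hi,20)][:9])
E
```

```text
w_na
red [([265.3, 158.0], [260, 151, 11, 15, 80]), ([68.7, 160.8], [61, 155, 17, 13, 87]), ([497.1, 260.3], [476, 242, 45, 38, 293]), ([57.1, 274.5], [54, 272, 7, 7, 22]), ([287.4, 285.9], [285, 281, 6, 11, 30]), ([527.8, 291.4], [520, 282, 17, 19, 251])]
red2 [([502.3, 262.4], [498, 257, 10, 10, 20]), ([59.0, 278.1], [53, 272, 12, 12, 38]), ([287.7, 286.7], [284, 280, 8, 13, 32])]
yel [([247.8, 173.2], [243, 170, 11, 7, 49])]
gold [([93.4, 185.5], [76, 169, 39, 40, 883]), ([281.2, 192.3], [261, 171, 39, 42, 961]), ([252.6, 175.9], [247, 173, 10, 6, 20]), ([272.7, 297.6], [266, 293, 15, 9, 43]), ([453.6, 395.3], [450, 393, 10, 5, 36])]
white [([278.2, 208.6], [275, 199, 8, 20, 110]), ([82.8, 208.1], [81, 205, 5, 7, 21]), ([497.6, 234.7], [494, 231, 8, 8, 50]), ([50.0, 327.7], [47, 325, 7, 7, 36]), ([299.2, 341.1], [297, 334, 6, 16, 81]), ([207.5, 366.8], [183, 349, 49, 38, 1067])]
orange [([213.6, 18.5], [151, 2, 138, 34, 2118]), ([485.2, 213.8], [482, 211, 8, 7, 32])]
bluefelt [([207.9, 54.8], [136, 0, 180, 84, 6341]), ([245.5, 3.8], [170, 0, 117, 13, 794]), ([334.1, 33.9], [301, 0
[... 2215 characters left out ...]
, 14, 11, 62])]
red2 []
yel [([272.9, 279.1], [269, 277, 10, 5, 35]), ([462.0, 415.6], [441, 412, 41, 8, 145])]
gold [([282.2, 150.3], [247, 145, 64, 14, 234]), ([124.5, 298.0], [104, 277, 46, 42, 822]), ([277.4, 281.4], [273, 279, 9, 5, 21]), ([306.1, 303.8], [287, 279, 34, 45, 824]), ([466.3, 408.3], [440, 399, 44, 21, 253]), ([459.5, 417.5], [446, 416, 28, 4, 63])]
white [([122.4, 312.0], [119, 308, 8, 9, 41]), ([302.5, 321.4], [299, 313, 8, 17, 84]), ([94.4, 416.3], [92, 413, 6, 7, 38])]
orange [([242.7, 149.7], [186, 135, 125, 30, 806])]
bluefelt [([275.2, 137.6], [171, 87, 204, 109, 13717]), ([462.8, 308.4], [429, 285, 71, 49, 1655]), ([233.4, 366.8], [218, 361, 36, 18, 249])]
green []
```

View pics/cr3.png

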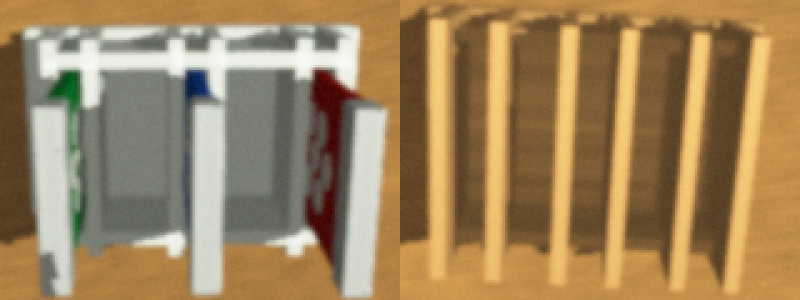

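The crop shows the rail tops (green, blue, red) with bottom centres at about (58,293), (206,293) and (359,296). The six stand ribs pair up 1-2, 3-4 and 5-6 at pitches of 57, 57 and 57 px, with 67 px between pairs, so the slots are inside the pairs.

```bash
python3 - <<'E'
from h import *
import pickle
L=lambda n:pickle.load(open(n+'.pkl','rb'))
r=L('w_rack');s=L('w_stand');na=L('w_na');nb=L('w_nb');sw=L('w_sw');sp=L('w_span')
f=lambda n,v:print(n,np.round(v,1))
R=lambda u,v,z:onz(r,222+u/2.5,130+v/2.5,z)
S=lambda u,v,z:onz(s,212+(u-400)/2.5,128+v/2.5,z)
for n,b,t in(('green',(58,293),(49,100)),('blue',(206,293),(206,100)),('red',(359,296),(371,105))):
    B=R(*b,132);T=R(*t,132);f(n,[*B,*T,np.hypot(*(B-T)),np.degrees(np.arctan2(*(B-T)[::-1])),*((B+T)/2)])
bt=[(438,278),(493,281),(558,284),(613,287),(680,290),(734,292)];tp=[(439,20),(499,22),(570,27),(630,30),(702,34),(762,37)]
for i in(0,2,4):
    B=(S(*bt[i],80)+S(*bt[i+1],80))/2;T=(S(*tp[i],80)+S(*tp[i+1],80))/2
    f('slot',[*B,*T,np.hypot(*(B-T)),np.degrees(np.arctan2(*(B-T)[::-1])),*((B+T)/2)])
# flanges: grey disc at z=40
def mask(c,lo,hi,box):
    h=cv2.cvtColor(c['pixels'],cv2.COLOR_BGR2HSV);m=cv2.inRange(h,lo,hi);x,y,X,Y=box;k=np.zeros_like(m);k[y:Y,x:X]=m[y:Y,x:X];return k
for n,c,wh,rd,ye in(('A',na,(278.2,208.6),(265.3,158),(248,173.5)),('Bna',na,(83,208),(68.7,160.8),None),('A_nb',nb,(475.2,214.3),(445,163.1),(425.5,178.4)),('B',nb,(277.1,207.7),(249,165.8),None)):
    f(n+' stripe',onz(c,*wh,78.5));f(n+' redmark',onz(c,*rd,40)); 
    if ye:f(' yel',onz(c,*ye,40))
for n,u,v in(('green',318,198.9),('white',301.8,176.4),('orange',284.7,152.6)):f(n,onz(sw,u,v,50))
# jaws / nuts
for n,c,box in(('A',na,(235,160,320,240)),('B',nb,(230,160,315,235)),('A',nb,(440,165,510,240))):
    m=mask(c,(12,120,110),(25,255,255),box)|mask(c,(0,0,200),(180,70,255),box)
    P=np.argwhere(m)[:,::-1].astype(np.int32); hu=cv2.convexHull(P)[:,0]; e=cv2.approxPolyDP(hu.reshape(-1,1,2),3,True)[:,0]
    print(n,e.tolist())
m=mask(sp,(5,180,120),(25,255,255),(170,120,320,180));P=np.argwhere(m)[:,::-1].astype(np.float32);q=cv2.boxPoints(cv2.minAreaRect(P));print('handle',q.round(1).tolist())
m=mask(sp,(0,0,90),(180,70,255),(300,110,375,190));P=np.argwhere(m)[:,::-1].astype(np.float32);print('head',cv2.boxPoints(cv2.minAreaRect(P)).round(1).tolist(),len(P))
for p in q:f('',onz(sp,*p,22))
for p in cv2.boxPoints(cv2.minAreaRect(P)):f('h',onz(sp,*p,14))
# ball
m=mask(sw,(0,150,60),(8,255,255),(275,180,315,240))|mask(sw,(170,150,60),(180,255,255),(275,180,315,240));y,x=np.nonzero(m);k=y>218;print('ball low',x[k].mean(),y[k].mean(),y.max())
E
```

```text
green [560.7 289.2 497.3 302.1  64.7 -11.4 529.  295.7]
blue [570.8 337.3 507.2 349.2  64.7 -10.6 539.  343.3]
red [582.3 386.9 519.1 398.6  64.2 -10.5 550.7 392.7]
slot [494.   18.1 394.1  36.4 101.6 -10.3 444.1  27.2]
slot [502.7  65.6 402.7  83.1 101.5  -9.9 452.7  74.3]
slot [511.2 113.9 411.2 130.5 101.4  -9.4 461.2 122.2]
A stripe [ 597.  -158.2]
A redmark [ 552.2 -166.3]
 yel [ 566.2 -187. ]
Bna stripe [ 572.2 -346.9]
Bna redmark [ 528.8 -371.9]
A_nb stripe [ 597.7 -154.1]
A_nb redmark [ 551.9 -166.2]
 yel [ 565.9 -186.4]
B stripe [ 566.7 -346.2]
B redmark [ 528.9 -371.7]
green [692.8  89.1]
white [666.5  74.8]
orange [640.   60.3]
A [[319, 239], [235, 239], [241, 170], [319, 160]]
B [[314, 234], [230, 234], [232, 185], [268, 170], [314, 160]]
A [[440, 239], [440, 230], [459, 189], [492, 165], [509, 165], [509, 239]]
handle [[183.60000610351562, 152.60000610351562], [185.39999389648438, 134.0], [311.8999938964844, 146.3000030517578], [310.1000061035156, 165.0]]
head [[298.70001220703125, 126.30000305175781], [372.79998779296875, 124.80000305175781], [374.1000061035156, 186.60000610351562], [300.0, 188.10000610351562]] 1744
 [ 408.1 -265.3]
 [ 388.7 -259. ]
 [ 418.9 -124.7]
 [ 439.1 -128.7]
h [ 396.5 -136.4]
h [405.  -55.6]
h [475.  -56.8]
h [ 466.1 -142.5]
ball low 298.8357771260997 227.19061583577712 237
```

```bash
python3 -m jog '[{"delta_pos":[0,0,0],"angular":[0,0,-0.18],"fingers":1},{"delta_pos":[4,0,-20],"angular":[0,0,-0.36],"fingers":1},{"delta_pos":[4,0,-40],"angular":[0,0,-0.54],"fingers":1},{"delta_pos":[4,0,-50],"angular":[0,0,-0.72],"fingers":1},{"delta_pos":[4,0,-50],"angular":[0,0,-0.90],"fingers":1},{"delta_pos":[4,0,-50],"angular":[0,0,-0.94],"fingers":1},{"delta_pos":[4,0,-50],"angular":[0,0,-0.94],"fingers":1}]' 20
python3 snap.py w_sw2
python3 - <<'E'
from h import *
import pickle
for n,box in(('w_sw',(270,170,320,240)),('w_sw2',(200,100,400,330))):
    c=pickle.load(open(n+'.pkl','rb'));h=cv2.cvtColor(c['pixels'],cv2.COLOR_BGR2HSV)
    m=cv2.inRange(h,(0,150,60),(8,255,255))|cv2.inRange(h,(170,150,60),(180,255,255));k=m*0;x,y,X,Y=box;k[y:Y,x:X]=m[y:Y,x:X]
    d=cv2.distanceTransform(k,cv2.DIST_L2,5);_,mx,_,p=cv2.minMaxLoc(d);print(n,mx,p,onz(c,*p,110))
    for nm,lo,hi in(('grn',(45,120,80),(75,255,255)),('wht',(0,0,200),(180,50,255)),('org',(6,180,120),(15,255,255))):
        q=cv2.inRange(h,lo,hi);nn,l,st,ce=cv2.connectedComponentsWithStats(q)
        for i in range(1,nn):
            if 25<st[i,4]<250 and np.hypot(*(onz(c,*ce[i],50)-[672,60]))<60:print(nm,ce[i].round(),onz(c,*ce[i],50).round(1))
E
```

```text
time_s: 6.32
eef_pos: [678.0, 53.2, 198.5]
ee_rot: [0.0, 0.51, 0.86, -0.0]
force: [-0.3, -0.3, 0.1]
grip_width: 0.998
grip_force: 0.0
w_sw 10.590700149536133 (299, 227) [698.53497052  65.18820543]
grn [318. 199.] [692.7  89.1]
wht [302. 176.] [666.5  74.7]
org [285. 153.] [640.   60.3]
org [304. 232.] [728.5  70.5]
w_sw2 12.987598419189453 (315, 221) [698.3502006   65.05690203]
grn [317. 172.] [693.  89.]
wht [282. 172.] [666.6  74.6]
org [248. 172.] [640.   60.2]
```

```bash
python3 -m jog '[{"delta_pos":[0,1,-50],"angular":[0,0,0],"fingers":1},{"delta_pos":[0,1,-96],"angular":[0,0,0],"fingers":1},{"delta_pos":[0,1,-96],"angular":[0,0,0],"fingers":1},{"delta_pos":[0,1,-96],"angular":[0,0,0],"fingers":0.6},{"delta_pos":[0,1,-96],"angular":[0,0,0],"fingers":0.4},{"delta_pos":[0,1,-96],"angular":[0,0,0],"fingers":0.2},{"delta_pos":[0,1,-96],"angular":[0,0,0],"fingers":0.2},{"delta_pos":[0,1,-96],"angular":[0,0,0],"fingers":0.2},{"delta_pos":[0,1,-96],"angular":[0,0,0],"fingers":0.2}]' 20
python3 -m jog '[{"delta_pos":[0,0,0],"angular":[0,0,0],"fingers":0.5},{"delta_pos":[0,0,0],"angular":[0,0,0],"fingers":1},{"delta_pos":[0,0,0],"angular":[0,0,0],"fingers":1},{"delta_pos":[0,0,0],"angular":[0,0,0],"fingers":1},{"delta_pos":[0,0,50],"angular":[0,0,0],"fingers":1},{"delta_pos":[0,0,96],"angular":[0,0,0],"fingers":1},{"delta_pos":[0,0,96],"angular":[0,0,0],"fingers":1}]' 20
python3 snap.py w_sw3
python3 - <<'E'
from h import *
import pickle
c=pickle.load(open('w_sw3.pkl','rb'));h=cv2.cvtColor(c['pixels'],cv2.COLOR_BGR2HSV)
m=cv2.inRange(h,(0,150,60),(8,255,255))|cv2.inRange(h,(170,150,60),(180,255,255));k=m*0;k[100:330,200:400]=m[100:330,200:400]
d=cv2.distanceTransform(k,cv2.DIST_L2,5);_,mx,_,p=cv2.minMaxLoc(d);q=onz(c,*p,114);print(mx,p,q,'along',(q-[666.6,74.7])@[.878,.479])
E
```

```text
time_s: 7.5
eef_pos: [678.5, 55.9, 103.6]
ee_rot: [0.001, 0.509, 0.861, 0.0]
force: [2.7, 1.1, 6.3]
grip_width: 0.216
grip_force: 19.3
time_s: 8.38
eef_pos: [679.3, 55.8, 202.6]
ee_rot: [0.003, 0.509, 0.861, 0.002]
force: [0.8, -0.5, 0.0]
grip_width: 1.002
grip_force: 0.0
13.181398391723633 (280, 223) [679.0700519   54.19899593] along 1.1287246132748898
```

```bash
python3 -m jog '[{"delta_pos":[-60,80,22],"angular":[0,0,0.17],"fingers":0.45},{"delta_pos":[-149,240,22],"angular":[0,0,0.34],"fingers":0.45},{"delta_pos":[-149,240,22],"angular":[0,0,0.51],"fingers":0.45},{"delta_pos":[-149,240,22],"angular":[0,0,0.68],"fingers":0.45},{"delta_pos":[-149,240,22],"angular":[0,0,0.88],"fingers":0.45},{"delta_pos":[-149,240,22],"angular":[0,0,0.88],"fingers":0.45},{"delta_pos":[-149,240,22],"angular":[0,0,0.88],"fingers":0.45},{"delta_pos":[-149,240,22],"angular":[0,0,0.88],"fingers":0.45},{"delta_pos":[-149,240,22],"angular":[0,0,0.88],"fingers":0.45}]' 40
python3 snap.py w_r2
python3 - <<'E'
from h import *
c=shot('wrist');import pickle
for n,P in(('green',(529,295.7)),('blue',(539,343.3)),('red',(550.7,392.7))):print(n,proj(c,[*P,132]).round())
cv2.imwrite('pics/r2.png',cv2.resize(c['pixels'][120:320,160:440],None,fx=2,fy=2))
E
```

```text
time_s: 9.55
eef_pos: [529.4, 295.1, 220.0]
ee_rot: [-0.0, 0.095, 0.996, -0.0]
force: [0.2, 0.5, 0.1]
grip_width: 0.447
grip_force: 0.0
green [283. 222.]
blue [351. 223.]
red [421. 226.]
```

View pics/r2.png

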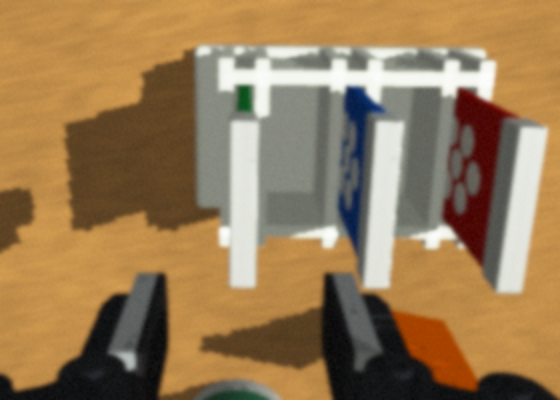

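The rails sit at full-image (282,222), (351,222) and (420,224), which matches the predictions, so the fingers straddle the green rail. Grasp and lift.

```bash
python3 -m jog '[{"delta_pos":[0,0,-50],"angular":[0,0,0],"fingers":0.45},{"delta_pos":[0,0,-98],"angular":[0,0,0],"fingers":0.45},{"delta_pos":[0,0,-98],"angular":[0,0,0],"fingers":0.45},{"delta_pos":[0,0,-98],"angular":[0,0,0],"fingers":0.05},{"delta_pos":[0,0,-98],"angular":[0,0,0],"fingers":0.05},{"delta_pos":[0,0,-98],"angular":[0,0,0],"fingers":0.05},{"delta_pos":[0,0,-98],"angular":[0,0,0],"fingers":0.05}]' 40
python3 -m jog '[{"delta_pos":[0,0,20],"angular":[0,0,0],"fingers":0.05},{"delta_pos":[0,0,45],"angular":[0,0,0],"fingers":0.05},{"delta_pos":[0,0,90],"angular":[0,0,0],"fingers":0.05},{"delta_pos":[0,0,145],"angular":[0,0,0],"fingers":0.05},{"delta_pos":[0,0,145],"angular":[0,0,0],"fingers":0.05},{"delta_pos":[0,0,145],"angular":[0,0,0],"fingers":0.05}]' 40
```

```text
time_s: 10.52
eef_pos: [530.1, 296.0, 124.9]
ee_rot: [0.002, 0.094, 0.996, 0.001]
force: [-0.2, -1.2, 6.8]
grip_width: 0.106
grip_force: 40.4
time_s: 11.28
eef_pos: [528.7, 295.8, 267.1]
ee_rot: [-0.0, 0.094, 0.996, -0.0]
force: [-0.2, -0.6, -2.1]
grip_width: 0.108
grip_force: 39.3
```

```bash
python3 -m jog '[{"delta_pos":[-85,-269,0],"angular":[0,0,0.014],"fingers":0.05},{"delta_pos":[-85,-269,0],"angular":[0,0,0.014],"fingers":0.05},{"delta_pos":[-85,-269,0],"angular":[0,0,0.014],"fingers":0.05},{"delta_pos":[-85,-269,0],"angular":[0,0,0.014],"fingers":0.05},{"delta_pos":[-85,-269,0],"angular":[0,0,0.014],"fingers":0.05},{"delta_pos":[-85,-269,0],"angular":[0,0,0.014],"fingers":0.05},{"delta_pos":[-85,-269,0],"angular":[0,0,0.014],"fingers":0.05},{"delta_pos":[-85,-269,0],"angular":[0,0,0.014],"fingers":0.05}]' 40
python3 -m jog '[{"delta_pos":[0,0,-40],"angular":[0,0,0],"fingers":0.05},{"delta_pos":[0,0,-60],"angular":[0,0,0],"fingers":0.05},{"delta_pos":[0,0,-70],"angular":[0,0,0],"fingers":0.05},{"delta_pos":[0,0,-75],"angular":[0,0,0],"fingers":0.05},{"delta_pos":[0,0,-80],"angular":[0,0,0],"fingers":0.05},{"delta_pos":[0,0,-85],"angular":[0,0,0],"fingers":0.05},{"delta_pos":[0,0,-85],"angular":[0,0,0],"fingers":0.05}]' 40
python3 - <<'E'
from h import *
shot('scene','s1.png');c=shot('scene')
cv2.imwrite('pics/s1c.png',cv2.resize(c['pixels'][120:250,240:420],None,fx=4,fy=4,interpolation=3))
E
```

```text
time_s: 12.28
eef_pos: [444.1, 27.7, 266.9]
ee_rot: [-0.0, 0.086, 0.996, 0.0]
force: [0.6, -0.2, -0.4]
grip_width: 0.107
grip_force: 39.4
time_s: 13.15
eef_pos: [443.9, 26.9, 182.2]
ee_rot: [-0.0, 0.087, 0.996, 0.0]
force: [0.2, -0.6, -0.5]
grip_width: 0.112
grip_force: 39.5
```

View pics/s1c.png

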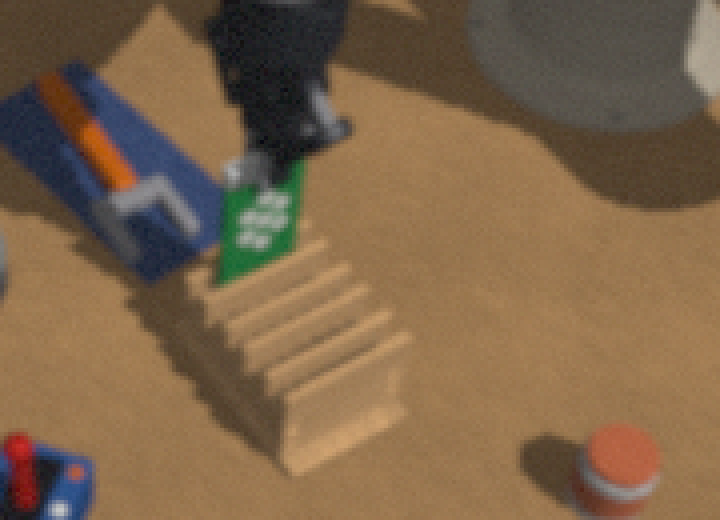

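The green plate has entered the far slot, between the last two ribs at about (260,265) in the crop, and the lever is upright. Continue down.

```bash
python3 -m jog '[{"delta_pos":[0,0,-30],"angular":[0,0,0],"fingers":0.05},{"delta_pos":[0,0,-52],"angular":[0,0,0],"fingers":0.05},{"delta_pos":[0,0,-57],"angular":[0,0,0],"fingers":0.05},{"delta_pos":[0,0,-59],"angular":[0,0,0],"fingers":0.05},{"delta_pos":[0,0,-61],"angular":[0,0,0],"fingers":0.05},{"delta_pos":[0,0,-61],"angular":[0,0,0],"fingers":0.05}]' 40
python3 -m jog '[{"delta_pos":[0,0,0],"angular":[0,0,0],"fingers":0.15},{"delta_pos":[0,0,0],"angular":[0,0,0],"fingers":0.3},{"delta_pos":[0,0,0],"angular":[0,0,0],"fingers":0.3},{"delta_pos":[0,0,60],"angular":[0,0,0],"fingers":0.3},{"delta_pos":[0,0,100],"angular":[0,0,0],"fingers":0.45},{"delta_pos":[0,0,100],"angular":[0,0,0],"fingers":0.45}]' 40
```

```text
time_s: 14.0
eef_pos: [444.7, 26.8, 122.9]
ee_rot: [0.001, 0.087, 0.996, -0.0]
force: [-3.3, 0.6, 9.7]
grip_width: 0.104
grip_force: 40.9
time_s: 14.75
eef_pos: [445.1, 26.7, 223.8]
ee_rot: [0.003, 0.087, 0.996, -0.0]
force: [0.1, 0.1, -0.6]
grip_width: 0.451
grip_force: 0.0
```

```bash
python3 -m jog '[{"delta_pos":[95,316,0],"angular":[0,0,-0.014],"fingers":0.45},{"delta_pos":[95,316,0],"angular":[0,0,-0.014],"fingers":0.45},{"delta_pos":[95,316,0],"angular":[0,0,-0.014],"fingers":0.45},{"delta_pos":[95,316,0],"angular":[0,0,-0.014],"fingers":0.45},{"delta_pos":[95,316,0],"angular":[0,0,-0.014],"fingers":0.45},{"delta_pos":[95,316,0],"angular":[0,0,-0.014],"fingers":0.45},{"delta_pos":[95,316,0],"angular":[0,0,-0.014],"fingers":0.45},{"delta_pos":[95,316,0],"angular":[0,0,-0.014],"fingers":0.45},{"delta_pos":[95,316,0],"angular":[0,0,-0.014],"fingers":0.45}]' 40
python3 -m jog '[{"delta_pos":[0,0,-50],"angular":[0,0,0],"fingers":0.45},{"delta_pos":[0,0,-98],"angular":[0,0,0],"fingers":0.45},{"delta_pos":[0,0,-98],"angular":[0,0,0],"fingers":0.45},{"delta_pos":[0,0,-98],"angular":[0,0,0],"fingers":0.05},{"delta_pos":[0,0,-98],"angular":[0,0,0],"fingers":0.05},{"delta_pos":[0,0,-98],"angular":[0,0,0],"fingers":0.05},{"delta_pos":[0,0,-98],"angular":[0,0,0],"fingers":0.05}]' 40
python3 -m jog '[{"delta_pos":[0,0,20],"angular":[0,0,0],"fingers":0.05},{"delta_pos":[0,0,45],"angular":[0,0,0],"fingers":0.05},{"delta_pos":[0,0,90],"angular":[0,0,0],"fingers":0.05},{"delta_pos":[0,0,145],"angular":[0,0,0],"fingers":0.05},{"delta_pos":[0,0,145],"angular":[0,0,0],"fingers":0.05},{"delta_pos":[0,0,145],"angular":[0,0,0],"fingers":0.05}]' 40
python3 -m jog '[{"delta_pos":[-86,-269,0],"angular":[0,0,0.014],"fingers":0.05},{"delta_pos":[-86,-269,0],"angular":[0,0,0.014],"fingers":0.05},{"delta_pos":[-86,-269,0],"angular":[0,0,0.014],"fingers":0.05},{"delta_pos":[-86,-269,0],"angular":[0,0,0.014],"fingers":0.05},{"delta_pos":[-86,-269,0],"angular":[0,0,0.014],"fingers":0.05},{"delta_pos":[-86,-269,0],"angular":[0,0,0.014],"fingers":0.05},{"delta_pos":[-86,-269,0],"angular":[0,0,0.014],"fingers":0.05},{"delta_pos":[-86,-269,0],"angular":[0,0,0.014],"fingers":0.05}]' 40
python3 - <<'E'
from h import *
c=shot('scene');t=shot('top')
a=cv2.resize(c['pixels'][120:270,240:420],(480,400),interpolation=3)
b=cv2.resize(t['pixels'][190:290,230:310],(320,400),interpolation=3)
cv2.imwrite('pics/s2.png',np.hstack([a,b]))
h=cv2.cvtColor(c['pixels'],cv2.COLOR_BGR2HSV)
for n,lo,hi in(('blue',(105,150,60),(125,255,255)),('green',(60,120,50),(85,255,255))):
    m=cv2.inRange(h,lo,hi);nn,l,st,ce=cv2.connectedComponentsWithStats(m);print(n,[(ce[i].round().tolist(),st[i].tolist()) for i in range(1,nn) if st[i,4]>60])
for z in(155,130): print('expect blue at',proj(c,[453,74.8,z]).round(), 'green stand',proj(c,[444,27,90]).round())
E
```

```text
time_s: 15.88
eef_pos: [539.1, 341.8, 221.4]
ee_rot: [-0.0, 0.094, 0.996, -0.0]
force: [0.4, -1.0, 0.3]
grip_width: 0.45
grip_force: 0.0
time_s: 16.75
eef_pos: [540.2, 343.3, 126.1]
ee_rot: [0.002, 0.094, 0.996, 0.001]
force: [0.1, -0.9, 7.0]
grip_width: 0.111
grip_force: 40.4
time_s: 17.5
eef_pos: [538.7, 342.8, 268.1]
ee_rot: [-0.0, 0.094, 0.996, -0.0]
force: [-0.7, 0.2, -1.6]
grip_width: 0.107
grip_force: 39.3
time_s: 18.5
eef_pos: [453.0, 74.7, 267.9]
ee_rot: [-0.0, 0.086, 0.996, 0.0]
force: [0.5, -0.4, -1.1]
grip_width: 0.109
grip_force: 39.4
blue [([139.0, 23.0], [135, 16, 9, 16, 75]), ([148.0, 95.0], [135, 85, 26, 22, 402]), ([315.0, 171.0], [307, 155, 21, 28, 205]), ([244.0, 254.0], [230, 235, 32, 34, 407])]
green []
expect blue at [316. 178.] green stand [304. 182.]
expect blue at [315. 184.] green stand [304. 182.]
```

```bash
python3 -m jog '[{"delta_pos":[0,0,-40],"angular":[0,0,0],"fingers":0.05},{"delta_pos":[0,0,-60],"angular":[0,0,0],"fingers":0.05},{"delta_pos":[0,0,-70],"angular":[0,0,0],"fingers":0.05},{"delta_pos":[0,0,-75],"angular":[0,0,0],"fingers":0.05},{"delta_pos":[0,0,-80],"angular":[0,0,0],"fingers":0.05},{"delta_pos":[0,0,-85],"angular":[0,0,0],"fingers":0.05},{"delta_pos":[0,0,-85],"angular":[0,0,0],"fingers":0.05}]' 40
python3 -m jog '[{"delta_pos":[0,0,-30],"angular":[0,0,0],"fingers":0.05},{"delta_pos":[0,0,-52],"angular":[0,0,0],"fingers":0.05},{"delta_pos":[0,0,-57],"angular":[0,0,0],"fingers":0.05},{"delta_pos":[0,0,-59],"angular":[0,0,0],"fingers":0.05},{"delta_pos":[0,0,-61],"angular":[0,0,0],"fingers":0.05},{"delta_pos":[0,0,-61],"angular":[0,0,0],"fingers":0.05}]' 40
```

```text
time_s: 19.48
eef_pos: [453.0, 73.9, 183.2]
ee_rot: [-0.0, 0.087, 0.996, 0.0]
force: [0.4, -0.1, -1.1]
grip_width: 0.107
grip_force: 39.4
time_s: 20.23
eef_pos: [453.8, 73.9, 124.1]
ee_rot: [0.001, 0.087, 0.996, -0.0]
force: [-3.8, 0.5, 11.8]
grip_width: 0.108
grip_force: 41.2
```

```bash
python3 -m jog '[{"delta_pos":[0,0,0],"angular":[0,0,0],"fingers":0.15},{"delta_pos":[0,0,0],"angular":[0,0,0],"fingers":0.3},{"delta_pos":[0,0,0],"angular":[0,0,0],"fingers":0.3},{"delta_pos":[0,0,60],"angular":[0,0,0],"fingers":0.3},{"delta_pos":[0,0,100],"angular":[0,0,0],"fingers":0.45},{"delta_pos":[0,0,100],"angular":[0,0,0],"fingers":0.45}]' 40
python3 -m jog '[{"delta_pos":[98,318,0],"angular":[0,0,-0.014],"fingers":0.45},{"delta_pos":[98,318,0],"angular":[0,0,-0.014],"fingers":0.45},{"delta_pos":[98,318,0],"angular":[0,0,-0.014],"fingers":0.45},{"delta_pos":[98,318,0],"angular":[0,0,-0.014],"fingers":0.45},{"delta_pos":[98,318,0],"angular":[0,0,-0.014],"fingers":0.45},{"delta_pos":[98,318,0],"angular":[0,0,-0.014],"fingers":0.45},{"delta_pos":[98,318,0],"angular":[0,0,-0.014],"fingers":0.45},{"delta_pos":[98,318,0],"angular":[0,0,-0.014],"fingers":0.45},{"delta_pos":[98,318,0],"angular":[0,0,-0.014],"fingers":0.45}]' 40
python3 -m jog '[{"delta_pos":[0,0,-50],"angular":[0,0,0],"fingers":0.45},{"delta_pos":[0,0,-99],"angular":[0,0,0],"fingers":0.45},{"delta_pos":[0,0,-99],"angular":[0,0,0],"fingers":0.45},{"delta_pos":[0,0,-99],"angular":[0,0,0],"fingers":0.05},{"delta_pos":[0,0,-99],"angular":[0,0,0],"fingers":0.05},{"delta_pos":[0,0,-99],"angular":[0,0,0],"fingers":0.05},{"delta_pos":[0,0,-99],"angular":[0,0,0],"fingers":0.05}]' 40
python3 -m jog '[{"delta_pos":[0,0,20],"angular":[0,0,0],"fingers":0.05},{"delta_pos":[0,0,45],"angular":[0,0,0],"fingers":0.05},{"delta_pos":[0,0,90],"angular":[0,0,0],"fingers":0.05},{"delta_pos":[0,0,145],"angular":[0,0,0],"fingers":0.05},{"delta_pos":[0,0,145],"angular":[0,0,0],"fingers":0.05},{"delta_pos":[0,0,145],"angular":[0,0,0],"fingers":0.05}]' 40
python3 -m jog '[{"delta_pos":[-90,-270,0],"angular":[0,0,0.014],"fingers":0.05},{"delta_pos":[-90,-270,0],"angular":[0,0,0.014],"fingers":0.05},{"delta_pos":[-90,-270,0],"angular":[0,0,0.014],"fingers":0.05},{"delta_pos":[-90,-270,0],"angular":[0,0,0.014],"fingers":0.05},{"delta_pos":[-90,-270,0],"angular":[0,0,0.014],"fingers":0.05},{"delta_pos":[-90,-270,0],"angular":[0,0,0.014],"fingers":0.05},{"delta_pos":[-90,-270,0],"angular":[0,0,0.014],"fingers":0.05},{"delta_pos":[-90,-270,0],"angular":[0,0,0.014],"fingers":0.05}]' 40
```

```text
time_s: 20.98
eef_pos: [454.1, 73.8, 224.8]
ee_rot: [0.003, 0.087, 0.996, -0.0]
force: [-0.6, 0.3, 0.3]
grip_width: 0.451
grip_force: 0.0
time_s: 22.1
eef_pos: [551.1, 390.8, 222.5]
ee_rot: [-0.0, 0.094, 0.996, -0.0]
force: [0.7, -0.5, -0.4]
grip_width: 0.448
grip_force: 0.0
time_s: 22.98
eef_pos: [552.1, 392.3, 126.4]
ee_rot: [0.002, 0.094, 0.996, 0.001]
force: [0.3, -0.2, 6.8]
grip_width: 0.109
grip_force: 40.3
time_s: 23.72
eef_pos: [550.8, 391.7, 268.1]
ee_rot: [-0.0, 0.094, 0.996, -0.0]
force: [0.8, -0.1, -0.9]
grip_width: 0.106
grip_force: 39.3
time_s: 24.72
eef_pos: [461.0, 122.6, 267.8]
ee_rot: [-0.0, 0.086, 0.996, 0.0]
force: [0.1, 0.1, -0.7]
grip_width: 0.107
grip_force: 39.4
```

```bash
python3 -m jog '[{"delta_pos":[0,0,-40],"angular":[0,0,0],"fingers":0.05},{"delta_pos":[0,0,-60],"angular":[0,0,0],"fingers":0.05},{"delta_pos":[0,0,-70],"angular":[0,0,0],"fingers":0.05},{"delta_pos":[0,0,-75],"angular":[0,0,0],"fingers":0.05},{"delta_pos":[0,0,-80],"angular":[0,0,0],"fingers":0.05},{"delta_pos":[0,0,-85],"angular":[0,0,0],"fingers":0.05},{"delta_pos":[0,0,-85],"angular":[0,0,0],"fingers":0.05}]' 40
python3 -m jog '[{"delta_pos":[0,0,-30],"angular":[0,0,0],"fingers":0.05},{"delta_pos":[0,0,-52],"angular":[0,0,0],"fingers":0.05},{"delta_pos":[0,0,-57],"angular":[0,0,0],"fingers":0.05},{"delta_pos":[0,0,-59],"angular":[0,0,0],"fingers":0.05},{"delta_pos":[0,0,-61],"angular":[0,0,0],"fingers":0.05},{"delta_pos":[0,0,-61],"angular":[0,0,0],"fingers":0.05}]' 40
python3 -m jog '[{"delta_pos":[0,0,0],"angular":[0,0,0],"fingers":0.15},{"delta_pos":[0,0,0],"angular":[0,0,0],"fingers":0.3},{"delta_pos":[0,0,0],"angular":[0,0,0],"fingers":0.3},{"delta_pos":[0,0,60],"angular":[0,0,0],"fingers":0.3},{"delta_pos":[0,0,120],"angular":[0,0,0],"fingers":0.45},{"delta_pos":[0,0,120],"angular":[0,0,0],"fingers":0.45}]' 40
python3 -m jog '[{"delta_pos":[-10,-48,10],"angular":[0,0,0],"fingers":1},{"delta_pos":[-10,-48,10],"angular":[0,0,0],"fingers":1},{"delta_pos":[-10,-48,10],"angular":[0,0,0],"fingers":1}]' 40
python3 snap.py w_st2
python3 -c "
import cv2,numpy as np
a=cv2.imread('pics/w_st2.png');cv2.imwrite('pics/st2.png',cv2.resize(a[100:300,180:420],None,fx=2.5,fy=2.5))"
```

```text
time_s: 25.6
eef_pos: [460.9, 121.9, 183.2]
ee_rot: [-0.0, 0.087, 0.996, -0.0]
force: [1.1, -0.6, -0.4]
grip_width: 0.11
grip_force: 39.4
time_s: 26.35
eef_pos: [461.8, 122.0, 124.4]
ee_rot: [0.001, 0.087, 0.996, 0.0]
force: [-4.1, 1.0, 13.2]
grip_width: 0.106
grip_force: 41.2
time_s: 27.1
eef_pos: [462.5, 122.0, 246.4]
ee_rot: [0.004, 0.087, 0.996, 0.0]
force: [0.8, 0.2, -0.4]
grip_width: 0.447
grip_force: 0.0
time_s: 27.48
eef_pos: [450.8, 74.1, 251.6]
ee_rot: [-0.001, 0.087, 0.996, 0.0]
force: [-0.5, 0.6, -1.1]
grip_width: 0.995
grip_force: 0.0
```

View pics/st2.png

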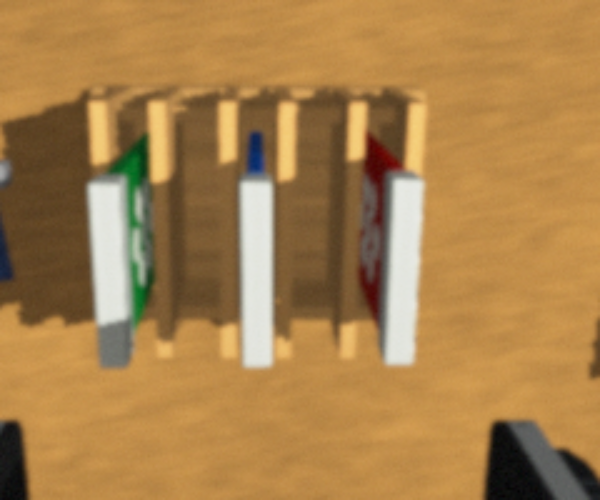

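All three plates stand upright in separate slots, with rails at crop x of about 110, 257 and 400. The rails are level, so all are home. Now the nuts' axes and stripe angles.

```bash
python3 - <<'E'
from h import *
import pickle
for n,c,box in(('A',pickle.load(open('w_na.pkl','rb')),(268,190,292,225)),('B',pickle.load(open('w_nb.pkl','rb')),(262,190,295,225)),('A2',pickle.load(open('w_nb.pkl','rb')),(462,195,490,232))):
    h=cv2.cvtColor(c['pixels'],cv2.COLOR_BGR2HSV);m=cv2.inRange(h,(0,0,190),(180,75,255))
    x,y,X,Y=box;k=m*0;k[y:Y,x:X]=m[y:Y,x:X];P=np.argwhere(k)[:,::-1].astype(float)
    W=np.array([onz(c,*p,78.5) for p in P]);mu=W.mean(0);_,_,vt=np.linalg.svd(W-mu);d=vt[0]*np.sign(vt[0,0]);s=(W-mu)@d
    print(n,len(P),'axis end',(mu+d*s.min()).round(1),'tip',(mu+d*s.max()).round(1),'len',round(np.ptp(s),1),'ang',np.degrees(np.arctan2(d[1],d[0])).round(1))
    # bright top face gold
    g=cv2.inRange(h,(15,120,200),(28,255,255));k=m*0;k[y-25:Y+10,x-25:X+25]=g[y-25:Y+10,x-25:X+25]
    nn,l,st,ce=cv2.connectedComponentsWithStats(k|(m&k));i=1+st[1:,4].argmax();print(st[i],ce[i],onz(c,*ce[i],78))
E
```

```text
A 147 axis end [ 586.4 -155.3] tip [ 607.6 -161. ] len 22.0 ang -15.0
[263 176  37  38 831] [282.70998797 193.93983153] [ 583.05958809 -151.95391383]
B 149 axis end [ 555.8 -348.8] tip [ 577.4 -343.8] len 22.1 ang 13.0
[259 177  36  36 855] [275.42573099 193.41052632] [ 552.33678662 -345.91693409]
A2 146 axis end [ 587.3 -151.4] tip [ 607.9 -156.8] len 21.3 ang -14.8
[460 182  38  38 763] [479.76539974 198.96592398] [ 582.57629182 -150.35565955]
```

```bash
python3 -m jog '[{"delta_pos":[136,-229,-52],"angular":[0,0,-0.09],"fingers":1},{"delta_pos":[136,-229,-52],"angular":[0,0,-0.09],"fingers":1},{"delta_pos":[136,-229,-52],"angular":[0,0,-0.09],"fingers":1},{"delta_pos":[136,-229,-52],"angular":[0,0,-0.09],"fingers":1},{"delta_pos":[136,-229,-102],"angular":[0,0,-0.09],"fingers":1},{"delta_pos":[136,-229,-102],"angular":[0,0,-0.09],"fingers":1},{"delta_pos":[136,-229,-102],"angular":[0,0,-0.09],"fingers":1},{"delta_pos":[136,-229,-102],"angular":[0,0,-0.09],"fingers":1}]' 60
python3 -m jog '[{"delta_pos":[0,0,-50],"angular":[0,0,0],"fingers":1},{"delta_pos":[0,0,-84],"angular":[0,0,0],"fingers":1},{"delta_pos":[0,0,-84],"angular":[0,0,0],"fingers":1},{"delta_pos":[0,0,-84],"angular":[0,0,0],"fingers":0.7},{"delta_pos":[0,0,-84],"angular":[0,0,0],"fingers":0.3},{"delta_pos":[0,0,-84],"angular":[0,0,0],"fingers":0.3},{"delta_pos":[0,0,-84],"angular":[0,0,0],"fingers":0.3},{"delta_pos":[0,0,-84],"angular":[0,0,0],"fingers":0.3}]' 60
```

```text
time_s: 28.52
eef_pos: [587.6, -154.2, 152.6]
ee_rot: [0.002, 0.131, 0.991, -0.0]
force: [0.3, 0.3, -0.3]
grip_width: 1.0
grip_force: 0.0
time_s: 29.52
eef_pos: [587.4, -155.5, 67.8]
ee_rot: [0.001, 0.132, 0.991, -0.0]
force: [-1.6, -0.2, 6.8]
grip_width: 0.417
grip_force: 59.8
```

```bash
python3 -m jog '[{"delta_pos":[0,-1,0],"angular":[0,0,-0.17],"fingers":0.3},{"delta_pos":[0,-1,0],"angular":[0,0,-0.34],"fingers":0.3},{"delta_pos":[0,-1,0],"angular":[0,0,-0.51],"fingers":0.3},{"delta_pos":[0,-1,0],"angular":[0,0,-0.68],"fingers":0.3},{"delta_pos":[0,-1,0],"angular":[0,0,-0.85],"fingers":0.3},{"delta_pos":[0,-1,0],"angular":[0,0,-1.02],"fingers":0.3},{"delta_pos":[0,-1,0],"angular":[0,0,-1.19],"fingers":0.3},{"delta_pos":[0,-1,0],"angular":[0,0,-1.36],"fingers":0.3},{"delta_pos":[0,-1,0],"angular":[0,0,-1.53],"fingers":0.3},{"delta_pos":[0,-1,0],"angular":[0,0,-1.65],"fingers":0.3}]' 60
python3 -m jog '[{"delta_pos":[0,0,0],"angular":[0,0,0],"fingers":0.3},{"delta_pos":[0,0,0],"angular":[0,0,0],"fingers":0.3}]' 60
python3 -c "
from h import *
s=ctrl.sense();print({k:np.round(s[k],3).tolist() for k in('joints','eef_pos','ee_rot','wrist_torque','force','grip_width')})
c=shot('top','t3.png');cv2.imwrite('pics/t3c.png',cv2.resize(c['pixels'][170:230,310:450],None,fx=5,fy=5,interpolation=3))"
```

```text
time_s: 30.78
eef_pos: [584.3, -157.3, 67.8]
ee_rot: [-0.002, 0.818, 0.575, -0.003]
force: [-24.6, -3.6, 17.5]
grip_width: 0.408
grip_force: 61.4
time_s: 31.02
eef_pos: [584.3, -157.3, 67.8]
ee_rot: [-0.002, 0.817, 0.576, -0.003]
force: [-23.4, -4.2, 16.7]
grip_width: 0.409
grip_force: 61.4
{'joints': [-0.455, 0.676, 1.435, -0.005, 1.037, -0.109], 'eef_pos': [584.283, -157.269, 67.78], 'ee_rot': [-0.002, 0.817, 0.576, -0.003], 'wrist_torque': [-0.77, 3.395, -0.049], 'force': [-23.412, -4.208, 16.658], 'grip_width': 0.409}
```

```bash
python3 -m jog '[{"delta_pos":[-2,0,0],"angular":[0,0,-0.09],"fingers":0.3},{"delta_pos":[-2,0,0],"angular":[0,0,-0.185],"fingers":0.3},{"delta_pos":[-2,0,0],"angular":[0,0,-0.185],"fingers":0.3},{"delta_pos":[-2,0,0],"angular":[0,0,-0.185],"fingers":0.3}]' 60
python3 -m jog '[{"delta_pos":[0,0,0],"angular":[0,0,0],"fingers":1},{"delta_pos":[0,0,0],"angular":[0,0,0],"fingers":1},{"delta_pos":[0,0,0],"angular":[0,0,0],"fingers":1},{"delta_pos":[0,0,60],"angular":[0,0,0],"fingers":1},{"delta_pos":[0,0,120],"angular":[0,0,0.18],"fingers":1},{"delta_pos":[-30,0,184],"angular":[0,0,0.36],"fingers":1},{"delta_pos":[-30,0,184],"angular":[0,0,0.54],"fingers":1},{"delta_pos":[-30,0,184],"angular":[0,0,0.6],"fingers":1},{"delta_pos":[-30,0,184],"angular":[0,0,0.6],"fingers":1}]' 60
python3 snap.py w_na2
python3 - <<'E'
from h import *
import pickle
c=pickle.load(open('w_na2.pkl','rb'));C=[585.1,-154.9]
for n,a,r,z in(('ctr',0,0,78),('yel',-120.9,37,40),('red',199.1,37,40),('tip',-120,20,78)):print(n,proj(c,[C[0]+r*np.cos(np.radians(a)),C[1]+r*np.sin(np.radians(a)),z]).round())
u,v=proj(c,[*C,78]).astype(int)
cv2.imwrite('pics/na2.png',cv2.resize(c['pixels'][max(v-60,0):v+60,u-70:u+70],None,fx=4,fy=4,interpolation=3));print('crop origin',u-70,max(v-60,0))
E
```

```text
time_s: 31.58
eef_pos: [583.7, -157.1, 67.8]
ee_rot: [-0.0, 0.867, 0.498, -0.002]
force: [-14.0, -3.4, 12.3]
grip_width: 0.408
grip_force: 60.7
time_s: 32.7
eef_pos: [555.0, -156.0, 250.4]
ee_rot: [0.0, 0.681, 0.732, 0.0]
force: [0.3, -0.3, -0.4]
grip_width: 1.002
grip_force: 0.0
ctr [313. 193.]
yel [290. 211.]
red [277. 193.]
tip [301. 209.]
crop origin 243 133
```

View pics/na2.png

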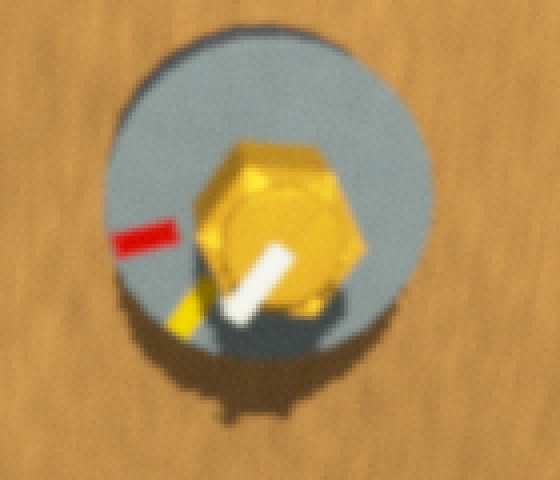

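The white stripe points nearly along the yellow mark (crop (233,318) against yellow at (190,315)). I'll get the numbers.

```bash
cat > nut.py <<'E'
import sys,pickle
from h import *
def nut(name,C):
    c=pickle.load(open(name+'.pkl','rb'));C=np.array(C,float)
    h=cv2.cvtColor(c['pixels'],cv2.COLOR_BGR2HSV)
    u,v=proj(c,[*C,78]).astype(int)
    def pts(lo,hi,z,rmin,rmax):
        m=cv2.inRange(h,lo,hi);P=np.argwhere(m[v-60:v+60,u-60:u+60])[:,::-1]+[u-60,v-60]
        W=np.array([onz(c,*p,z) for p in P]).reshape(-1,2);r=np.hypot(*(W-C).T);return W[(r>rmin)&(r<rmax)]
    S=pts((0,0,185),(180,80,255),78.5,0,24);mu=S.mean(0);d=np.linalg.svd(S-mu)[2][0];d*=np.sign(d@(mu-C));s=(S-mu)@d
    A=lambda w:np.degrees(np.arctan2(w[1],w[0])).round(1)
    print('stripe n',len(S),'dir',A(d),'from C',A(mu-C),'inner end',(mu+d*s.min()).round(1))
    for n,lo,hi in(('yel',(26,150,90),(35,255,255)),('red',(0,180,90),(5,255,255))):
        W=pts(lo,hi,40,26,46)
        if len(W)>8:print(n,len(W),A(W.mean(0)-C),W.mean(0).round(1))
    F=pts((85,20,90),(110,110,200),40,25,48)
    (x,y),r=cv2.minEnclosingCircle(F.astype(np.float32));print('flange',round(x,1),round(y,1),round(r,1))
if __name__=='__main__':nut(sys.argv[1],[float(sys.argv[2]),float(sys.argv[3])])
E
python3 nut.py w_na2 585.1 -154.9; python3 nut.py w_na 585.1 -154.9; python3 nut.py w_nb 555 -348
```

```text
stripe n 149 dir -121.4 from C -114.3 inner end [ 597.  -138.2]
yel 34 -120.9 [ 565.2 -188.1]
red 73 -160.6 [ 552.1 -166.5]
flange 584.2 -153.6 43.6
stripe n 152 dir -15.0 from C -15.2 inner end [ 586.4 -155.3]
yel 49 -120.8 [ 565.9 -187.1]
red 80 -160.8 [ 552.2 -166.4]
flange 583.0 -155.9 43.4
stripe n 154 dir 13.1 from C 8.7 inner end [ 555.8 -348.8]
red 82 -137.7 [ 529.  -371.7]
flange 552.3 -347.1 43.4
```

```bash
python3 -m jog '[{"delta_pos":[-1,-193,-30],"angular":[0,0,0.17],"fingers":1},{"delta_pos":[-1,-193,-30],"angular":[0,0,0.34],"fingers":1},{"delta_pos":[-1,-193,-30],"angular":[0,0,0.51],"fingers":1},{"delta_pos":[-1,-193,-100],"angular":[0,0,0.66],"fingers":1},{"delta_pos":[-1,-193,-100],"angular":[0,0,0.66],"fingers":1},{"delta_pos":[-1,-193,-100],"angular":[0,0,0.66],"fingers":1},{"delta_pos":[-1,-193,-100],"angular":[0,0,0.66],"fingers":1}]' 60
python3 -m jog '[{"delta_pos":[0,0,-50],"angular":[0,0,0],"fingers":1},{"delta_pos":[0,0,-84],"angular":[0,0,0],"fingers":1},{"delta_pos":[0,0,-84],"angular":[0,0,0],"fingers":1},{"delta_pos":[0,0,-84],"angular":[0,0,0],"fingers":0.7},{"delta_pos":[0,0,-84],"angular":[0,0,0],"fingers":0.3},{"delta_pos":[0,0,-84],"angular":[0,0,0],"fingers":0.3},{"delta_pos":[0,0,-84],"angular":[0,0,0],"fingers":0.3},{"delta_pos":[0,0,-84],"angular":[0,0,0],"fingers":0.3}]' 60
python3 -m jog '[{"delta_pos":[0,0,0],"angular":[0,0,-0.17],"fingers":0.3},{"delta_pos":[0,0,0],"angular":[0,0,-0.34],"fingers":0.3},{"delta_pos":[0,0,0],"angular":[0,0,-0.51],"fingers":0.3},{"delta_pos":[0,0,0],"angular":[0,0,-0.68],"fingers":0.3},{"delta_pos":[0,0,0],"angular":[0,0,-0.85],"fingers":0.3},{"delta_pos":[0,0,0],"angular":[0,0,-1.02],"fingers":0.3},{"delta_pos":[0,0,0],"angular":[0,0,-1.19],"fingers":0.3},{"delta_pos":[0,0,0],"angular":[0,0,-1.36],"fingers":0.3},{"delta_pos":[0,0,0],"angular":[0,0,-1.53],"fingers":0.3},{"delta_pos":[0,0,0],"angular":[0,0,-1.65],"fingers":0.3}]' 60
python3 -m jog '[{"delta_pos":[0,0,0],"angular":[0,0,0],"fingers":0.3},{"delta_pos":[0,0,0],"angular":[0,0,0],"fingers":0.3}]' 60
```

```text
time_s: 33.62
eef_pos: [555.0, -348.9, 153.1]
ee_rot: [0.002, 0.408, 0.913, -0.001]
force: [-0.5, 0.2, 0.3]
grip_width: 0.999
grip_force: 0.0
time_s: 34.62
eef_pos: [555.0, -349.1, 68.1]
ee_rot: [0.001, 0.407, 0.913, 0.0]
force: [1.4, 2.3, 6.3]
grip_width: 0.413
grip_force: 60.7
time_s: 35.88
eef_pos: [553.4, -348.9, 68.1]
ee_rot: [-0.0, 0.948, 0.319, -0.001]
force: [-9.3, 5.0, 11.2]
grip_width: 0.412
grip_force: 61.5
time_s: 36.12
eef_pos: [553.3, -348.9, 68.1]
ee_rot: [-0.0, 0.947, 0.321, -0.001]
force: [-9.6, 5.4, 11.0]
grip_width: 0.408
grip_force: 61.3
```

```bash
python3 -m jog '[{"delta_pos":[0,0,0],"angular":[0,0,-0.12],"fingers":0.3},{"delta_pos":[0,0,0],"angular":[0,0,-0.24],"fingers":0.3},{"delta_pos":[0,0,0],"angular":[0,0,-0.24],"fingers":0.3},{"delta_pos":[0,0,0],"angular":[0,0,-0.24],"fingers":0.3}]' 60
python3 -m jog '[{"delta_pos":[0,0,0],"angular":[0,0,0],"fingers":1},{"delta_pos":[0,0,0],"angular":[0,0,0],"fingers":1},{"delta_pos":[0,0,0],"angular":[0,0,0],"fingers":1},{"delta_pos":[0,0,60],"angular":[0,0,0],"fingers":1},{"delta_pos":[0,0,120],"angular":[0,0,0.18],"fingers":1},{"delta_pos":[-30,20,184],"angular":[0,0,0.36],"fingers":1},{"delta_pos":[-30,20,184],"angular":[0,0,0.54],"fingers":1},{"delta_pos":[-30,20,184],"angular":[0,0,0.7],"fingers":1},{"delta_pos":[-30,20,184],"angular":[0,0,0.7],"fingers":1}]' 60
python3 snap.py w_nb2
python3 nut.py w_nb2 554.2 -348.3
python3 -c "
from h import *
s=ctrl.sense();print(s['joints'])"
```

```text
time_s: 36.62
eef_pos: [553.2, -348.7, 68.1]
ee_rot: [-0.001, 0.979, 0.205, -0.001]
force: [-10.3, 6.3, 11.2]
grip_width: 0.409
grip_force: 61.4
time_s: 37.75
eef_pos: [524.0, -329.1, 250.3]
ee_rot: [0.0, 0.85, 0.528, 0.0]
force: [-0.6, 0.4, -0.5]
grip_width: 0.997
grip_force: 0.0
stripe n 147 dir -91.4 from C -95.6 inner end [ 553.6 -336.7]
red 47 -137.3 [ 527.2 -373.2]
flange 553.0 -345.8 43.2
[-7.49939772e-01  5.23454494e-01  1.18462048e+00  1.00861714e-05
  1.43382233e+00 -2.88582804e-01]
```

```bash
python3 -m jog '[{"delta_pos":[-108,146,0],"angular":[0,0,0.12],"fingers":1},{"delta_pos":[-108,146,0],"angular":[0,0,0.235],"fingers":1},{"delta_pos":[-108,146,0],"angular":[0,0,0.235],"fingers":1},{"delta_pos":[-108,146,0],"angular":[0,0,0.235],"fingers":1},{"delta_pos":[-108,146,0],"angular":[0,0,0.235],"fingers":0.6},{"delta_pos":[-108,146,0],"angular":[0,0,0.235],"fingers":0.6}]' 60
python3 snap.py w_sp2
python3 - <<'E'
from h import *
import pickle
def comp(name,C):
    c=pickle.load(open(name+'.pkl','rb'));h=cv2.cvtColor(c['pixels'],cv2.COLOR_BGR2HSV);u,v=proj(c,[*C,78]).astype(int)
    m=cv2.inRange(h,(0,0,190),(180,75,255));k=m*0;k[v-30:v+30,u-30:u+30]=m[v-30:v+30,u-30:u+30]
    n,l,st,ce=cv2.connectedComponentsWithStats(k);i=1+st[1:,4].argmax();W=np.array([onz(c,*p,78.5) for p in np.argwhere(l==i)[:,::-1]])
    mu=W.mean(0);d=np.linalg.svd(W-mu)[2][0];d*=np.sign(d@(mu-C));s=(W-mu)@d;print(name,len(W),'dir',np.degrees(np.arctan2(d[1],d[0])).round(1),'fromC',np.degrees(np.arctan2(*(mu-C)[::-1])).round(1),'ends',(mu+d*s.min()).round(1),(mu+d*s.max()).round(1))
comp('w_na2',[585.1,-154.9]);comp('w_nb2',[554.2,-348.3])
c=pickle.load(open('w_sp2.pkl','rb'));h=cv2.cvtColor(c['pixels'],cv2.COLOR_BGR2HSV)
m=cv2.inRange(h,(5,190,110),(14,255,255));n,l,st,ce=cv2.connectedComponentsWithStats(m);i=1+st[1:,4].argmax();print(st[i])
q=cv2.boxPoints(cv2.minAreaRect(np.argwhere(l==i)[:,::-1].astype(np.float32)));print([onz(c,*p,24).round(1).tolist() for p in q])
cv2.imwrite('pics/sp2.png',c['pixels'])
E
```

```text
time_s: 38.55
eef_pos: [416.6, -184.0, 250.1]
ee_rot: [0.0, 0.782, 0.623, -0.0]
force: [0.1, -0.6, -0.5]
grip_width: 0.61
grip_force: 0.0
w_na2 145 dir -121.6 fromC -114.5 ends [ 585.8 -156.6] [ 574.6 -174.8]
w_nb2 145 dir -96.1 fromC -95.1 ends [ 554.2 -350. ] [ 551.9 -371.9]
[ 228  103   33  123 1905]
[[378.3, -92.3], [398.0, -94.1], [383.2, -230.3], [360.9, -228.6]]
```

View pics/sp2.png

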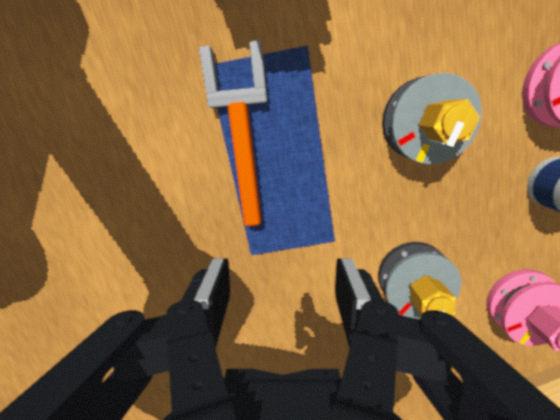

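The spanner has been knocked about 45 mm toward the robot: the handle runs from (250,222) to (237,105) px with its head off the mat edge, jaws still open to +y. Both nuts are at their yellow marks, with the stripe within 1° on each. I'll re-measure from above it.

```bash
python3 -m jog '[{"delta_pos":[-34,34,-50],"angular":[0,0,0.103],"fingers":0.6},{"delta_pos":[-34,34,-100],"angular":[0,0,0.103],"fingers":0.6},{"delta_pos":[-34,34,-100],"angular":[0,0,0.103],"fingers":0.6},{"delta_pos":[-34,34,-100],"angular":[0,0,0.103],"fingers":0.6},{"delta_pos":[-34,34,-100],"angular":[0,0,0.103],"fingers":0.6}]' 60
python3 snap.py w_sp3
python3 - <<'E'
from h import *
import pickle
c=pickle.load(open('w_sp3.pkl','rb'));h=cv2.cvtColor(c['pixels'],cv2.COLOR_BGR2HSV)
m=cv2.inRange(h,(5,170,100),(16,255,255));n,l,st,ce=cv2.connectedComponentsWithStats(m);i=1+st[1:,4].argmax();print(st[i],ce[i])
P=np.argwhere(l==i)[:,::-1]
for lo in(100,170,200,230):
    k=(l==i)&(h[...,2]>=lo);Q=np.argwhere(k)[:,::-1];q=cv2.boxPoints(cv2.minAreaRect(Q.astype(np.float32)));print(lo,len(Q),[onz(c,*p,25).round(1).tolist() for p in q])
E
```

```text
time_s: 39.22
eef_pos: [383.1, -150.1, 151.9]
ee_rot: [0.002, 0.748, 0.663, 0.0]
force: [0.2, 0.3, -0.2]
grip_width: 0.598
grip_force: 0.0
[ 266  134   26  156 3563] [278.27785574 208.8150435 ]
100 3563 [[378.2, -90.9], [397.4, -93.2], [382.2, -229.8], [359.7, -227.1]]
170 3397 [[378.9, -91.0], [396.6, -93.1], [381.4, -228.7], [360.7, -226.1]]
200 3217 [[378.9, -91.0], [395.9, -93.0], [380.5, -228.5], [360.7, -226.1]]
230 2841 [[379.7, -91.1], [395.1, -92.9], [379.8, -227.4], [361.8, -225.2]]
```

```bash
python3 -m jog '[{"delta_pos":[-1,0,-60],"angular":[0,0,0],"fingers":0.6},{"delta_pos":[-1,0,-115],"angular":[0,0,0],"fingers":0.6},{"delta_pos":[-1,0,-127],"angular":[0,0,0],"fingers":0.6},{"delta_pos":[-1,0,-127],"angular":[0,0,0],"fingers":0.6},{"delta_pos":[-1,0,-127],"angular":[0,0,0],"fingers":0.3},{"delta_pos":[-1,0,-127],"angular":[0,0,0],"fingers":0.1},{"delta_pos":[-1,0,-127],"angular":[0,0,0],"fingers":0.1},{"delta_pos":[-1,0,-127],"angular":[0,0,0],"fingers":0.1},{"delta_pos":[-1,0,-127],"angular":[0,0,0],"fingers":0.1}]' 100
```

```text
time_s: 40.4
eef_pos: [381.7, -149.7, 25.1]
ee_rot: [0.001, 0.748, 0.664, 0.0]
force: [-2.9, 1.9, 15.8]
grip_width: 0.205
grip_force: 98.6
```

```bash
python3 -m jog '[{"delta_pos":[0,0,30],"angular":[0,0,0],"fingers":0.1},{"delta_pos":[0,0,80],"angular":[0,0,0],"fingers":0.1},{"delta_pos":[0,0,127],"angular":[0,0,0],"fingers":0.1},{"delta_pos":[0,0,127],"angular":[0,0,0],"fingers":0.1},{"delta_pos":[0,0,127],"angular":[0,0,0],"fingers":0.1}]' 100
python3 snap.py w_sp4; python3 -c "
from h import *
c=shot('scene');p=proj(c,[382,-148,130]).astype(int);print(p)
a=cv2.resize(cv2.imread('pics/w_sp4.png')[0:300,80:480],(400,300))
b=cv2.resize(c['pixels'][p[1]-60:p[1]+60,p[0]-80:p[0]+80],(400,300),interpolation=3);cv2.imwrite('pics/sp4.png',np.hstack([a,b]))"
```

```text
time_s: 41.02
eef_pos: [380.5, -148.8, 149.7]
ee_rot: [-0.0, 0.748, 0.663, -0.0]
force: [0.1, 0.5, -3.0]
grip_width: 0.206
grip_force: 99.0
[278 128]
```

View pics/sp4.png

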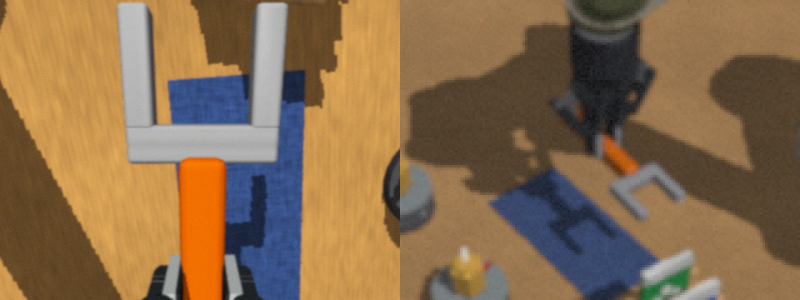

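The spanner is held level: jaws at x of 118-287 in the left half, throat edge at about y=125, handle centred at x=203. I'll work out the jaw point relative to the TCP.

```bash
python3 - <<'E'
from h import *
import pickle
c=pickle.load(open('w_sp4.pkl','rb'));p=c['pixels'];z=149.7-22.1+14
T=np.array([380.5,-148.8])
g=cv2.cvtColor(p,cv2.COLOR_BGR2HSV)
m=((g[...,1]<45)&(g[...,2]>110)).astype(np.uint8)*255; m[300:]=0;m[:,:180]=0;m[:,390:]=0
n,l,st,ce=cv2.connectedComponentsWithStats(m);print([s.tolist() for s in st[1:] if s[4]>200])
i=1+st[1:,4].argmax()
for v in(10,30,50,70,90,110,120):
    x=np.nonzero(l[v]==i)[0]; gaps=np.nonzero(np.diff(x)>20)[0]
    if len(gaps)==1:
        a,b=x[gaps[0]],x[gaps[0]+1]; L=onz(c,a+.5,v,z);R=onz(c,b-.5,v,z);O1=onz(c,x[0]-.5,v,z);O2=onz(c,x[-1]+.5,v,z)
        print(v,x[0],a,b,x[-1],'mid in',((L+R)/2).round(1),'gap',np.hypot(*(L-R)).round(1),'mid out',((O1+O2)/2).round(1),np.hypot(*(O1-O2)).round(1))
col=l[:,281]==i;r=np.nonzero(col)[0];print('throat rows',r.min(),r.max(),onz(c,281.5,r.min(),z)-T,onz(c,281.5,r.max(),z)-T)
for u in(213,350):
    r=np.nonzero(l[:,u]==i)[0];print('jaw tip',u,r.min(),onz(c,u,r.min(),z)-T)
E
```

```text
[[198, 2, 170, 161, 12615], [243, 255, 17, 45, 492], [305, 255, 18, 45, 509]]
10 198 226 336 367 mid in [393.6 -37.4] gap 40.1 mid out [394.2 -37.4] 62.5
30 199 227 336 365 mid in [393.  -43.9] gap 40.4 mid out [393.2 -43.9] 62.4
50 200 228 335 364 mid in [392.2 -50.6] gap 40.3 mid out [392.4 -50.6] 62.7
70 202 229 334 363 mid in [391.4 -57.5] gap 40.2 mid out [391.8 -57.6] 62.7
90 203 230 333 360 mid in [390.5 -64.7] gap 40.2 mid out [390.5 -64.7] 62.3
110 205 231 332 359 mid in [389.6 -72.2] gap 40.1 mid out [389.8 -72.2] 62.2
120 205 232 331 359 mid in [389.2 -76. ] gap 39.7 mid out [389.4 -76.1] 62.8
throat rows 124 155 [ 8.49655875 71.20407427] [ 7.00165867 58.74866533]
jaw tip 213 3 [-11.26322954 116.61714359]
jaw tip 350 2 [ 38.44680348 110.97910052]
```

```bash
python3 -m jog '[{"delta_pos":[155,-88,0],"angular":[0,0,-0.15],"fingers":0.1},{"delta_pos":[155,-88,0],"angular":[0,0,-0.30],"fingers":0.1},{"delta_pos":[155,-88,0],"angular":[0,0,-0.43],"fingers":0.1},{"delta_pos":[155,-88,0],"angular":[0,0,-0.43],"fingers":0.1},{"delta_pos":[155,-88,-20],"angular":[0,0,-0.43],"fingers":0.1},{"delta_pos":[155,-88,-45],"angular":[0,0,-0.43],"fingers":0.1},{"delta_pos":[155,-88,-45],"angular":[0,0,-0.43],"fingers":0.1},{"delta_pos":[155,-88,-45],"angular":[0,0,-0.43],"fingers":0.1}]' 100
python3 snap.py w_e1
cat > eng.py <<'E'
import sys,pickle
from h import *
c=pickle.load(open(sys.argv[1]+'.pkl','rb'));zh=float(sys.argv[2]);C=[float(sys.argv[3]),float(sys.argv[4])]
g=cv2.cvtColor(c['pixels'],cv2.COLOR_BGR2HSV)
m=((g[...,1]<60)&(g[...,2]>95)).astype(np.uint8)*255; m[300:]=0;m[:,:180]=0;m[:,390:]=0
n,l,st,ce=cv2.connectedComponentsWithStats(m);i=1+st[1:,4].argmax();print(st[i])
for v in(30,50,70,90,105):
    x=np.nonzero(l[v]==i)[0];gp=np.nonzero(np.diff(x)>20)[0]
    if len(gp)==1:
        a,b=x[gp[0]],x[gp[0]+1];print(v,a,b,((onz(c,a+.5,v,zh)+onz(c,b-.5,v,zh))/2).round(1))
print('C proj',proj(c,[*C,78]).round(1))
y=cv2.inRange(g,(13,120,90),(28,255,255));k=y*0;k[0:125,225:340]=y[0:125,225:340]
n,l,st,ce=cv2.connectedComponentsWithStats(k);i=1+st[1:,4].argmax();print('gold',st[i],ce[i])
s=ctrl.sense();print(np.round(s['eef_pos'],1),np.round(s['ee_rot'],3),np.round(s['force'],1))
E
python3 eng.py w_e1 97 585.1 -154.9
```

```text
time_s: 42.12
eef_pos: [535.9, -237.1, 105.9]
ee_rot: [0.0, 0.872, 0.489, 0.0]
force: [0.2, -0.1, -3.2]
grip_width: 0.207
grip_force: 99.3
[  197     0   170   164 17253]
30 252 307 [ 590.6 -146.4]
50 237 321 [ 586.9 -152.1]
70 238 322 [ 583.6 -158.3]
90 239 329 [ 581.1 -165.4]
105 259 328 [ 581.4 -172.2]
C proj [279.2  65.6]
gold [ 239   14   82   97 5422] [279.78236813  61.30450018]
[ 536.2 -237.2  106.2] [0.001 0.872 0.489 0.   ] [ 1.  -0.8 -3.1]
```

```bash
python3 -m jog '[{"delta_pos":[-0.5,0.5,0],"angular":[0,0,0],"fingers":0.1},{"delta_pos":[-0.5,0.5,-8],"angular":[0,0,0],"fingers":0.1},{"delta_pos":[-0.5,0.5,-12],"angular":[0,0,0],"fingers":0.1},{"delta_pos":[-0.5,0.5,-12],"angular":[0,0,0],"fingers":0.1}]' 100
python3 -m jog '[{"delta_pos":[0,0,-3],"angular":[0,0,0],"fingers":0.1},{"delta_pos":[0,0,-6],"angular":[0,0,0],"fingers":0.1},{"delta_pos":[0,0,-6],"angular":[0,0,0],"fingers":0.1}]' 100
python3 -m jog '[{"delta_pos":[0,0,-6],"angular":[0,0,0],"fingers":0.1},{"delta_pos":[0,0,-13],"angular":[0,0,0],"fingers":0.1},{"delta_pos":[0,0,-13],"angular":[0,0,0],"fingers":0.1}]' 100
```

```text
time_s: 42.68
eef_pos: [535.3, -236.5, 92.8]
ee_rot: [-0.0, 0.873, 0.489, -0.0]
force: [0.8, 0.2, -2.5]
grip_width: 0.202
grip_force: 99.3
time_s: 43.05
eef_pos: [535.4, -236.6, 87.0]
ee_rot: [-0.0, 0.873, 0.489, -0.0]
force: [-0.5, 0.3, -2.6]
grip_width: 0.206
grip_force: 99.3
time_s: 43.42
eef_pos: [535.1, -236.4, 73.5]
ee_rot: [-0.001, 0.873, 0.489, -0.0]
force: [-0.8, -0.3, -3.1]
grip_width: 0.207
grip_force: 99.3
```

```bash
python3 -m jog '[{"delta_pos":[-11.6,7.7,0],"angular":[0,0,-0.154],"fingers":0.1},{"delta_pos":[-22.2,18.1,0],"angular":[0,0,-0.311],"fingers":0.1},{"delta_pos":[-31.1,30.2,0],"angular":[0,0,-0.468],"fingers":0.1},{"delta_pos":[-31.1,30.2,0],"angular":[0,0,-0.468],"fingers":0.1}]' 100
python3 -m jog '[{"delta_pos":[-6.9,13.2,0],"angular":[0,0,-0.157],"fingers":0.1},{"delta_pos":[-11.7,27.4,0],"angular":[0,0,-0.314],"fingers":0.1},{"delta_pos":[-11.7,27.4,0],"angular":[0,0,-0.314],"fingers":0.1}]' 100
python3 snap.py w_e2
python3 - <<'E'
from h import *
import pickle
c=pickle.load(open('w_e2.pkl','rb'));C=np.array([585.1,-154.9]);s=ctrl.sense();print({k:np.round(s[k],3).tolist() for k in('joints','eef_pos','ee_rot','wrist_torque','force')})
h=cv2.cvtColor(c['pixels'],cv2.COLOR_BGR2HSV);u,v=proj(c,[*C,78]);print(u,v)
m=cv2.inRange(h,(0,0,190),(180,75,255));P=np.argwhere(m)[:,::-1];W=np.array([onz(c,*p,78.5) for p in P]);k=np.hypot(*(W-C).T)<22
k2=m*0;k2[P[k][:,1],P[k][:,0]]=255;n,l,st,ce=cv2.connectedComponentsWithStats(k2)
for i in range(1,n):
    if st[i,4]>60:
        W=np.array([onz(c,*p,78.5) for p in np.argwhere(l==i)[:,::-1]]);mu=W.mean(0);d=np.linalg.svd(W-mu)[2][0];d*=np.sign(d@(mu-C));q=(W-mu)@d;print(len(W),'dir',np.degrees(np.arctan2(d[1],d[0])).round(1),'fromC',np.degrees(np.arctan2(*(mu-C)[::-1])).round(1),(mu+d*q.min()).round(1),(mu+d*q.max()).round(1))
E
```

```text
time_s: 43.92
eef_pos: [503.7, -205.7, 74.2]
ee_rot: [-0.001, 0.962, 0.273, -0.001]
force: [-2.8, 2.1, -4.1]
grip_width: 0.208
grip_force: 99.2
time_s: 44.3
eef_pos: [492.2, -178.3, 74.1]
ee_rot: [-0.001, 0.993, 0.12, -0.001]
force: [-3.1, 2.0, -3.7]
grip_width: 0.207
grip_force: 99.4
{'joints': [-0.572, 0.517, 1.699, -0.0, 0.927, 0.756], 'eef_pos': [492.387, -178.647, 74.136], 'ee_rot': [-0.001, 0.993, 0.121, -0.001], 'wrist_torque': [0.668, 0.719, 0.523], 'force': [-3.875, 3.757, -3.869]}
279.41773235163424 55.12485117928341
296 dir 14.0 fromC 103.7 [ 570.7 -137.3] [ 589.3 -132.6]
1294 dir -148.6 fromC -146.0 [ 586.  -154.9] [ 566.6 -166.7]
```

```bash
cat > st.py <<'E'
import sys,pickle
from h import *
c=shot('wrist','st_%d.png'%(ctrl.sense()['time_s']*100));C=np.array([float(sys.argv[1]),float(sys.argv[2])]);s=ctrl.sense();print({k:np.round(s[k],2).tolist() for k in('eef_pos','ee_rot','wrist_torque','force')})
h=cv2.cvtColor(c['pixels'],cv2.COLOR_BGR2HSV);m=cv2.inRange(h,(0,0,190),(180,75,255));P=np.argwhere(m)[:,::-1];W=np.array([onz(c,*p,78.5) for p in P]);k=np.hypot(*(W-C).T)<21.5
k2=m*0;k2[P[k][:,1],P[k][:,0]]=255;n,l,st,ce=cv2.connectedComponentsWithStats(k2)
for i in range(1,n):
    if st[i,4]>60:
        W=np.array([onz(c,*p,78.5) for p in np.argwhere(l==i)[:,::-1]]);mu=W.mean(0);d=np.linalg.svd(W-mu)[2][0];d*=np.sign(d@(mu-C));q=(W-mu)@d;print(len(W),'dir',np.degrees(np.arctan2(d[1],d[0])).round(1),'fromC',np.degrees(np.arctan2(*(mu-C)[::-1])).round(1),(mu+d*q.min()).round(1),(mu+d*q.max()).round(1))
E
python3 -m jog '[{"delta_pos":[-2.1,11.4,0],"angular":[0,0,-0.122],"fingers":0.1},{"delta_pos":[-2.8,20.5,0],"angular":[0,0,-0.218],"fingers":0.1},{"delta_pos":[-2.8,20.5,0],"angular":[0,0,-0.218],"fingers":0.1},{"delta_pos":[-2.8,20.5,0],"angular":[0,0,-0.218],"fingers":0.1}]' 100
python3 st.py 585.1 -154.9
```

```text
time_s: 44.85
eef_pos: [489.7, -158.2, 74.0]
ee_rot: [-0.001, 1.0, 0.012, -0.001]
force: [-3.3, 5.6, -2.6]
grip_width: 0.205
grip_force: 99.5
{'eef_pos': [489.65, -158.2, 73.99], 'ee_rot': [-0.0, 1.0, 0.01, -0.0], 'wrist_torque': [0.94, 0.71, 0.61], 'force': [-3.92, 5.39, -2.56]}
245 dir 2.0 fromC 91.8 [ 575.9 -135. ] [ 593.2 -134.4]
1272 dir -160.7 fromC -158.0 [ 586.  -155.1] [ 565.  -162.4]
```

```bash
python3 -m jog '[{"delta_pos":[0,2.5,0],"angular":[0,0,-0.026],"fingers":0.1},{"delta_pos":[0,2.5,0],"angular":[0,0,-0.026],"fingers":0.1},{"delta_pos":[0,2.5,0],"angular":[0,0,-0.026],"fingers":0.1}]' 100
python3 st.py 585.1 -154.9
```

```text
time_s: 45.28
eef_pos: [489.8, -155.8, 74.0]
ee_rot: [-0.001, 1.0, -0.001, -0.001]
force: [-3.1, 5.2, -3.0]
grip_width: 0.204
grip_force: 99.5
{'eef_pos': [489.79, -155.82, 74.04], 'ee_rot': [-0.0, 1.0, -0.0, -0.0], 'wrist_torque': [0.88, 0.65, 0.6], 'force': [-2.5, 5.12, -3.91]}
242 dir 0.6 fromC 90.4 [ 576.3 -134.8] [ 593.  -134.6]
1265 dir -160.6 fromC -158.1 [ 585.9 -155.1] [ 565.  -162.4]
```

```bash
python3 -m jog '[{"delta_pos":[0,2.5,0],"angular":[0,0,-0.026],"fingers":0.1},{"delta_pos":[0,5,0],"angular":[0,0,-0.052],"fingers":0.1},{"delta_pos":[0,5,0],"angular":[0,0,-0.052],"fingers":0.1},{"delta_pos":[0,5,0],"angular":[0,0,-0.052],"fingers":0.1}]' 100
python3 st.py 585.1 -154.9
```

```text
time_s: 45.82
eef_pos: [490.0, -150.9, 74.2]
ee_rot: [-0.0, 1.0, -0.028, -0.0]
force: [-0.8, 5.0, -3.6]
grip_width: 0.203
grip_force: 99.5
{'eef_pos': [489.96, -150.88, 74.17], 'ee_rot': [-0.0, 1.0, -0.03, -0.0], 'wrist_torque': [0.9, 0.43, 0.77], 'force': [-1.9, 5.37, -3.77]}
232 dir -2.3 fromC 87.5 [ 577.2 -134.3] [ 594.5 -135. ]
1271 dir -161.1 fromC -158.1 [ 586.  -155.2] [ 565.  -162.4]
```

```bash
python3 -m jog '[{"delta_pos":[0.7,-16.6,0],"angular":[0,0,0.175],"fingers":0.1},{"delta_pos":[4.2,-32.8,0],"angular":[0,0,0.349],"fingers":0.1},{"delta_pos":[4.2,-32.8,0],"angular":[0,0,0.349],"fingers":0.1},{"delta_pos":[4.2,-32.8,0],"angular":[0,0,0.349],"fingers":0.1}]' 100
python3 -m jog '[{"delta_pos":[0,0,15],"angular":[0,0,0],"fingers":0.1},{"delta_pos":[0,0,40],"angular":[0,0,0],"fingers":0.1},{"delta_pos":[0,0,76],"angular":[0,0,0],"fingers":0.1},{"delta_pos":[0,0,76],"angular":[0,0,0],"fingers":0.1}]' 100
python3 snap.py w_a3
python3 -c "
import pickle,sys
sys.argv=['','585.1','-154.9']
exec(open('st.py').read())"
python3 -m jog '[{"delta_pos":[-27,-204,0],"angular":[0,0,0.117],"fingers":0.1},{"delta_pos":[-27,-204,0],"angular":[0,0,0.117],"fingers":0.1},{"delta_pos":[-27,-204,0],"angular":[0,0,0.117],"fingers":0.1},{"delta_pos":[-27,-204,0],"angular":[0,0,0.117],"fingers":0.1},{"delta_pos":[-27,-204,0],"angular":[0,0,0.117],"fingers":0.1},{"delta_pos":[-27,-204,0],"angular":[0,0,0.117],"fingers":0.1},{"delta_pos":[-27,-204,0],"angular":[0,0,0.117],"fingers":0.1}]' 100
python3 snap.py w_e4
cat > jaw.py <<'E'
import sys,pickle
from h import *
c=pickle.load(open(sys.argv[1]+'.pkl','rb'));s=ctrl.sense();T=np.array(s['eef_pos']);z=T[2]-8.1
w,x,y,_=s['ee_rot'];th=2*np.degrees(np.arctan2(y,x))-90;th=(th+180)%360-180;e=np.array([np.cos(np.radians(th+90)),np.sin(np.radians(th+90))]);n=np.array([-e[1],e[0]])
print('T',T.round(1),'theta+90',(th+90).__round__(1),np.round(s['force'],1))
g=cv2.cvtColor(c['pixels'],cv2.COLOR_BGR2HSV);m=((g[...,1]<45)&(g[...,2]>110)).astype(np.uint8)*255;m[200:]=0;m[:,:180]=0;m[:,390:]=0
for v in(8,15,85,95,105,115):
    x=np.nonzero(m[v])[0];gp=np.nonzero(np.diff(x)>40)[0]
    if len(gp)==1:
        a,b=x[gp[0]],x[gp[0]+1];o=(onz(c,x[0]-.5,v,z)+onz(c,x[-1]+.5,v,z))/2-T[:2];i=(onz(c,a+.5,v,z)+onz(c,b-.5,v,z))/2-T[:2];print(v,x[0],a,b,x[-1],'out along/lat',(o@e).round(1),(o@n).round(1),'in',(i@e).round(1),(i@n).round(1))
r=[(np.nonzero(m[:,u])[0]) for u in(270,281,292)];print('throat',[(onz(c,281,q[q>100].min(),z)-T[:2])@e for q in r])
E
python3 jaw.py w_e4; python3 - <<'E'
from h import *
import pickle
c=pickle.load(open('w_e4.pkl','rb'));print(proj(c,[554.2,-348.3,78]))
g=cv2.cvtColor(c['pixels'],cv2.COLOR_BGR2HSV);y=cv2.inRange(g,(13,120,90),(28,255,255));k=y*0;k[0:125,225:340]=y[0:125,225:340];print(cv2.boundingRect(k))
E
```

```text
time_s: 46.38
eef_pos: [494.2, -183.8, 74.4]
ee_rot: [0.0, 0.99, 0.144, 0.0]
force: [-1.4, 2.1, -2.2]
grip_width: 0.209
grip_force: 99.5
time_s: 46.88
eef_pos: [495.5, -184.7, 153.7]
ee_rot: [0.003, 0.989, 0.145, 0.003]
force: [0.1, 0.5, -3.1]
grip_width: 0.208
grip_force: 99.6
{'eef_pos': [494.03, -183.77, 150.34], 'ee_rot': [0.0, 0.99, 0.14, 0.0], 'wrist_torque': [-0.04, 0.12, -0.02], 'force': [0.47, -0.28, -3.79]}
448 dir -161.3 fromC -160.1 [ 585.4 -155. ] [ 564.8 -162. ]
time_s: 47.85
eef_pos: [467.5, -386.5, 150.3]
ee_rot: [-0.0, 0.979, 0.204, -0.0]
force: [0.8, 0.0, -3.0]
grip_width: 0.201
grip_force: 99.5
T [ 467.5 -386.8  150.4] theta+90 23.5 [-0.3 -0.5 -3.6]
8 197 226 336 366 out along/lat 113.2 0.1 in 113.2 0.3
95 204 249 302 360 out along/lat 83.2 -0.1 in 83.2 2.4
105 204 262 328 359 out along/lat 79.4 0.1 in 79.4 -5.3
115 205 287 329 359 out along/lat 75.6 -0.1 in 75.6 -10.6
throat [np.float64(77.52760765261839), np.float64(75.22005998423032), np.float64(71.71018224377397)]
[280.69635508  77.53154963]
(225, 0, 115, 118)
```

```bash
python3 -m jog '[{"delta_pos":[-0.5,0.5,-30],"angular":[0,0,0],"fingers":0.1},{"delta_pos":[-0.5,0.5,-50],"angular":[0,0,0],"fingers":0.1},{"delta_pos":[-0.5,0.5,-50],"angular":[0,0,0],"fingers":0.1},{"delta_pos":[-0.5,0.5,-56],"angular":[0,0,0],"fingers":0.1},{"delta_pos":[-0.5,0.5,-60],"angular":[0,0,0],"fingers":0.1},{"delta_pos":[-0.5,0.5,-62],"angular":[0,0,0],"fingers":0.1}]' 100
python3 -m jog '[{"delta_pos":[0,0,-3],"angular":[0,0,0],"fingers":0.1},{"delta_pos":[0,0,-5],"angular":[0,0,0],"fingers":0.1},{"delta_pos":[0,0,-5],"angular":[0,0,0],"fingers":0.1}]' 100
```

```text
time_s: 48.65
eef_pos: [466.7, -387.3, 88.4]
ee_rot: [0.0, 0.979, 0.203, 0.0]
force: [-0.2, -0.0, -2.3]
grip_width: 0.202
grip_force: 99.5
time_s: 49.02
eef_pos: [466.5, -387.3, 83.1]
ee_rot: [-0.0, 0.979, 0.203, -0.0]
force: [0.1, 1.1, -2.4]
grip_width: 0.205
grip_force: 99.5
```

```bash
python3 -m jog '[{"delta_pos":[0,0,-5],"angular":[0,0,0],"fingers":0.1},{"delta_pos":[0,0,-9],"angular":[0,0,0],"fingers":0.1},{"delta_pos":[0,0,-9],"angular":[0,0,0],"fingers":0.1}]' 100
python3 -m jog '[{"delta_pos":[-4.4,13.3,0],"angular":[0,0,-0.152],"fingers":0.1},{"delta_pos":[-7.1,28,0],"angular":[0,0,-0.309],"fingers":0.1},{"delta_pos":[-7.5,42.9,0],"angular":[0,0,-0.466],"fingers":0.1},{"delta_pos":[-7.5,42.9,0],"angular":[0,0,-0.466],"fingers":0.1}]' 100
python3 -m jog '[{"delta_pos":[2,14.8,0],"angular":[0,0,-0.157],"fingers":0.1},{"delta_pos":[6.2,29.1,0],"angular":[0,0,-0.314],"fingers":0.1},{"delta_pos":[6.2,29.1,0],"angular":[0,0,-0.314],"fingers":0.1},{"delta_pos":[6.2,29.1,0],"angular":[0,0,-0.314],"fingers":0.1}]' 100
python3 st.py 554.2 -348.3
```

```text
time_s: 49.4
eef_pos: [466.4, -387.2, 73.8]
ee_rot: [-0.0, 0.979, 0.203, -0.0]
force: [-0.4, -0.2, -3.8]
grip_width: 0.204
grip_force: 99.5
time_s: 49.9
eef_pos: [458.8, -343.4, 74.1]
ee_rot: [-0.001, 1.0, -0.028, -0.001]
force: [-1.5, 3.2, -4.6]
grip_width: 0.203
grip_force: 99.4
time_s: 50.4
eef_pos: [465.1, -315.0, 74.0]
ee_rot: [-0.001, 0.983, -0.183, -0.001]
force: [-0.6, 6.2, -2.9]
grip_width: 0.211
grip_force: 99.6
{'eef_pos': [465.13, -315.0, 74.01], 'ee_rot': [-0.0, 0.98, -0.18, -0.0], 'wrist_torque': [1.12, 0.3, 0.6], 'force': [-0.9, 6.92, -3.89]}
246 dir -20.7 fromC 69.2 [ 553.5 -326.5] [ 569.4 -332.5]
1342 dir -124.0 fromC -117.8 [ 555.3 -348.7] [ 543.2 -366.7]
```

```bash
python3 -m jog '[{"delta_pos":[4.8,10.6,0],"angular":[0,0,-0.122],"fingers":0.1},{"delta_pos":[10.9,20.5,0],"angular":[0,0,-0.244],"fingers":0.1},{"delta_pos":[10.9,20.5,0],"angular":[0,0,-0.244],"fingers":0.1}]' 100
python3 st.py 554.2 -348.3
python3 -m jog '[{"delta_pos":[1.5,2,0],"angular":[0,0,-0.026],"fingers":0.1},{"delta_pos":[3,4,0],"angular":[0,0,-0.053],"fingers":0.1},{"delta_pos":[3,4,0],"angular":[0,0,-0.053],"fingers":0.1}]' 100
python3 st.py 554.2 -348.3
```

```text
time_s: 50.82
eef_pos: [476.3, -294.2, 74.0]
ee_rot: [-0.001, 0.953, -0.302, -0.001]
force: [-1.8, 5.5, -2.8]
grip_width: 0.207
grip_force: 99.6
{'eef_pos': [476.18, -294.44, 74.04], 'ee_rot': [-0.0, 0.95, -0.3, -0.0], 'wrist_torque': [1.09, 0.23, 0.49], 'force': [-0.65, 6.21, -3.89]}
214 dir -35.0 fromC 54.9 [ 559.2 -327. ] [ 572.6 -336.4]
1351 dir -139.1 fromC -132.1 [ 555.3 -349.1] [ 538.8 -363.4]
time_s: 51.25
eef_pos: [479.4, -290.8, 74.2]
ee_rot: [-0.0, 0.945, -0.327, -0.0]
force: [1.8, 4.7, -4.3]
grip_width: 0.208
grip_force: 99.6
{'eef_pos': [479.35, -290.8, 74.19], 'ee_rot': [-0.0, 0.94, -0.33, 0.0], 'wrist_torque': [1.04, -0.03, 0.68], 'force': [1.29, 5.22, -3.65]}
212 dir -37.8 fromC 52.0 [ 560.2 -327.2] [ 573.2 -337.3]
1356 dir -140.0 fromC -132.8 [ 555.4 -349.1] [ 538.7 -363.1]
```

```bash
python3 -m jog '[{"delta_pos":[-9.1,-13.9,0],"angular":[0,0,0.175],"fingers":0.1},{"delta_pos":[-15,-27.6,0],"angular":[0,0,0.332],"fingers":0.1},{"delta_pos":[-15,-27.6,0],"angular":[0,0,0.332],"fingers":0.1},{"delta_pos":[-15,-27.6,0],"angular":[0,0,0.332],"fingers":0.1}]' 100
python3 -m jog '[{"delta_pos":[0,0,15],"angular":[0,0,0],"fingers":0.1},{"delta_pos":[0,0,40],"angular":[0,0,0],"fingers":0.1},{"delta_pos":[0,0,76],"angular":[0,0,0],"fingers":0.1},{"delta_pos":[0,0,76],"angular":[0,0,0],"fingers":0.1},{"delta_pos":[0,0,76],"angular":[0,0,0],"fingers":0.1}]' 100
python3 st.py 554.2 -348.3
python3 - <<'E'
from h import *
import pickle
# mat corners from clean earlier top view (t3: gripper maybe over) and first views
for n in('w_span','w_sp2'):
    c=pickle.load(open(n+'.pkl','rb'));h=cv2.cvtColor(c['pixels'],cv2.COLOR_BGR2HSV);m=cv2.inRange(h,(105,110,25),(125,255,255))
    k,l,st,ce=cv2.connectedComponentsWithStats(m);i=1+st[1:,4].argmax();hu=cv2.convexHull(np.argwhere(l==i)[:,::-1].astype(np.int32));q=cv2.approxPolyDP(hu,6,True)[:,0]
    print(n,[onz(c,*map(float,p),3).round(1).tolist() for p in q])
E
```

```text
time_s: 51.8
eef_pos: [464.4, -318.6, 74.5]
ee_rot: [0.0, 0.986, -0.169, 0.0]
force: [-0.4, 0.5, -2.7]
grip_width: 0.209
grip_force: 99.6
time_s: 52.42
eef_pos: [463.9, -318.1, 149.7]
ee_rot: [-0.0, 0.986, -0.168, -0.0]
force: [-0.2, -1.3, -3.7]
grip_width: 0.203
grip_force: 99.7
{'eef_pos': [463.77, -318.03, 149.19], 'ee_rot': [-0.0, 0.99, -0.17, -0.0], 'wrist_torque': [0.11, 0.11, -0.03], 'force': [-0.21, 0.55, -2.85]}
518 dir -21.3 fromC 65.4 [ 539.1 -329.2] [ 578.6 -344.6]
w_span [[470.0, -53.7], [460.2, -278.5], [355.7, -273.5], [366.2, -49.9]]
w_sp2 [[356.6, -273.7], [399.7, -97.6], [427.0, -51.9], [471.1, -54.1], [460.3, -278.6]]
```

```bash
python3 -m jog '[{"delta_pos":[-26,68,0],"angular":[0,0,0.17],"fingers":0.1},{"delta_pos":[-52,137,0],"angular":[0,0,0.34],"fingers":0.1},{"delta_pos":[-52,137,0],"angular":[0,0,0.51],"fingers":0.1},{"delta_pos":[-52,137,0],"angular":[0,0,0.68],"fingers":0.1},{"delta_pos":[-52,137,0],"angular":[0,0,0.85],"fingers":0.1},{"delta_pos":[-52,137,0],"angular":[0,0,1.0],"fingers":0.1},{"delta_pos":[-52,137,0],"angular":[0,0,1.0],"fingers":0.1}]' 100
python3 -m jog '[{"delta_pos":[0,0,0],"angular":[0,0,0.17],"fingers":0.1},{"delta_pos":[0,0,0],"angular":[0,0,0.34],"fingers":0.1},{"delta_pos":[0,0,0],"angular":[0,0,0.51],"fingers":0.1},{"delta_pos":[0,0,0],"angular":[0,0,0.68],"fingers":0.1},{"delta_pos":[0,0,0],"angular":[0,0,0.857],"fingers":0.1},{"delta_pos":[0,0,0],"angular":[0,0,0.857],"fingers":0.1},{"delta_pos":[0,0,0],"angular":[0,0,0.857],"fingers":0.1}]' 100
python3 snap.py w_p1; python3 jaw.py w_p1
python3 -m jog '[{"delta_pos":[0,0,-60],"angular":[0,0,0],"fingers":0.1},{"delta_pos":[0,0,-100],"angular":[0,0,0],"fingers":0.1},{"delta_pos":[0,0,-115],"angular":[0,0,0],"fingers":0.1},{"delta_pos":[0,0,-120],"angular":[0,0,0],"fingers":0.1},{"delta_pos":[0,0,-120],"angular":[0,0,0],"fingers":0.1}]' 100
```

```text
time_s: 53.35
eef_pos: [411.9, -181.2, 149.5]
ee_rot: [-0.001, 0.946, 0.325, -0.0]
force: [0.6, 0.6, -2.6]
grip_width: 0.205
grip_force: 99.6
time_s: 54.22
eef_pos: [412.1, -181.4, 150.1]
ee_rot: [-0.0, 0.726, 0.687, -0.0]
force: [0.0, -0.1, -3.1]
grip_width: 0.206
grip_force: 99.6
T [ 412.2 -181.4  150.1] theta+90 86.9 [ 0.6  0.2 -2.7]
8 197 227 337 367 out along/lat 112.8 -0.1 in 112.8 -0.2
15 198 226 336 366 out along/lat 110.5 -0.1 in 110.5 0.2
85 203 230 333 361 out along/lat 86.4 -0.1 in 86.4 0.0
95 204 230 333 360 out along/lat 82.8 -0.1 in 82.8 0.0
105 204 231 332 359 out along/lat 79.0 0.1 in 79.0 0.0
115 205 231 332 358 out along/lat 75.2 0.1 in 75.2 0.1
throat [np.float64(71.66763985653749), np.float64(71.66763985653749), np.float64(71.66763985653749)]
time_s: 54.9
eef_pos: [412.4, -181.6, 30.6]
ee_rot: [0.0, 0.725, 0.689, 0.0]
force: [-0.0, 0.4, -2.6]
grip_width: 0.204
grip_force: 99.5
```

Held unchanged. Now the last 5 mm, release and retreat.

```bash
python3 -m jog '[{"delta_pos":[0,0,-2],"angular":[0,0,0],"fingers":0.1},{"delta_pos":[0,0,-4],"angular":[0,0,0],"fingers":0.1},{"delta_pos":[0,0,-5.5],"angular":[0,0,0],"fingers":0.1},{"delta_pos":[0,0,-5.5],"angular":[0,0,0],"fingers":0.1}]' 100
python3 -m jog '[{"delta_pos":[0,0,0],"angular":[0,0,0],"fingers":0.3},{"delta_pos":[0,0,0],"angular":[0,0,0],"fingers":0.5},{"delta_pos":[0,0,0],"angular":[0,0,0],"fingers":0.6},{"delta_pos":[0,0,0],"angular":[0,0,0],"fingers":0.6},{"delta_pos":[0,0,60],"angular":[0,0,0],"fingers":0.6},{"delta_pos":[0,0,120],"angular":[0,0,0],"fingers":0.6},{"delta_pos":[-40,0,225],"angular":[0,0,0],"fingers":0.6},{"delta_pos":[-40,0,225],"angular":[0,0,0],"fingers":0.6},{"delta_pos":[-40,0,225],"angular":[0,0,0],"fingers":0.6},{"delta_pos":[-40,0,225],"angular":[0,0,0],"fingers":0.6}]' 100
python3 -m jog '[{"delta_pos":[60,-60,0],"angular":[0,0,0],"fingers":1},{"delta_pos":[115,-100,0],"angular":[0,0,0],"fingers":1},{"delta_pos":[115,-100,0],"angular":[0,0,0],"fingers":1},{"delta_pos":[115,-100,0],"angular":[0,0,0],"fingers":1},{"delta_pos":[115,-100,0],"angular":[0,0,0],"fingers":1}]'
python3 snap.py w_f
python3 - <<'E'
from h import *
import pickle,nut
for C in([585.1,-154.9],[554.2,-348.3]):
    try:nut.nut('w_f',C)
    except Exception as e:print(e)
c=pickle.load(open('w_f.pkl','rb'));s=shot('scene')
a=cv2.resize(c['pixels'],(440,330));b=cv2.resize(s['pixels'][100:300,130:450],(528,330));
t=shot('top','topf.png')['pixels'][130:290,140:450]
im=np.zeros((600,800,3),np.uint8);im[:300,:400]=cv2.resize(c['pixels'],(400,300));im[:300,400:]=cv2.resize(s['pixels'][100:300,140:407],(400,300));im[300:,:581]=cv2.resize(t,(581,300),interpolation=3)
cv2.imwrite('pics/final.png',im)
E
```

```text
time_s: 55.4
eef_pos: [412.3, -181.5, 25.1]
ee_rot: [0.0, 0.725, 0.689, 0.0]
force: [-1.7, 1.3, 3.3]
grip_width: 0.207
grip_force: 100.2
time_s: 56.65
eef_pos: [372.0, -181.2, 249.0]
ee_rot: [-0.001, 0.725, 0.689, 0.0]
force: [-0.3, -0.4, -0.1]
grip_width: 0.6
grip_force: 0.0
time_s: 57.28
eef_pos: [486.8, -280.7, 248.6]
ee_rot: [-0.001, 0.724, 0.689, -0.0]
force: [-0.6, -0.3, -0.2]
grip_width: 0.999
grip_force: 0.0
zero-size array to reduction operation minimum which has no identity
stripe n 140 dir -143.1 from C -120.3 inner end [ 572.9 -339.9]
red 60 -137.0 [ 528.7 -372.1]
flange 552.5 -344.1 42.9nut.py:10: RuntimeWarning: Mean of empty slice.
  S=pts((0,0,185),(180,80,255),78.5,0,24);mu=S.mean(0);d=np.linalg.svd(S-mu)[2][0];d*=np.sign(d@(mu-C));s=(S-mu)@d
  ret = um.true_divide(
```

View pics/final.png

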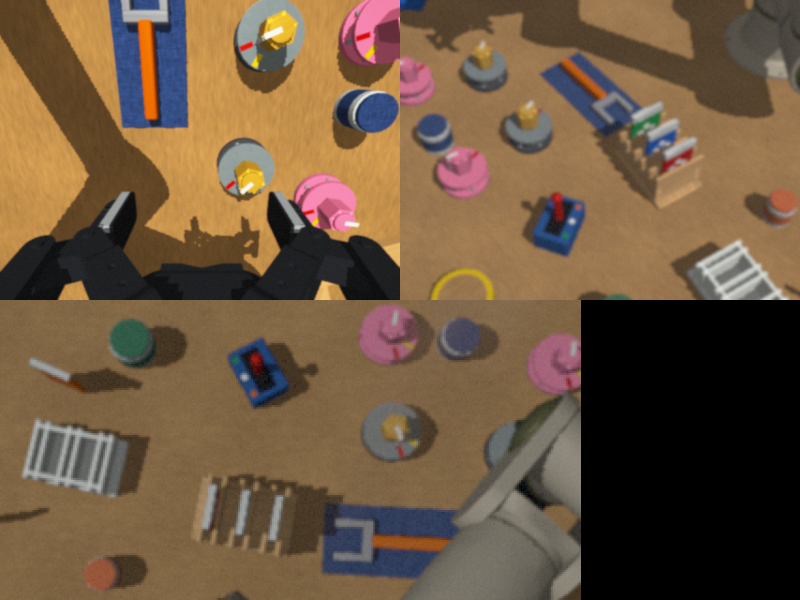

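The final picture shows all three plates in the stand, the lever upright, and the spanner flat on the mat. Nut A's stripe points at the red mark (wrist tile (270,38) toward (246,47)), and nut B's stripe at (250,186) points toward red at (231,186). I'll check B with a clean fit.

```bash
python3 - <<'E'
from h import *
import pickle
c=pickle.load(open('w_f.pkl','rb'));h=cv2.cvtColor(c['pixels'],cv2.COLOR_BGR2HSV)
for C in([554.2,-348.3],[585.1,-154.9]):
  u,v=proj(c,[*C,78]).astype(int);m=cv2.inRange(h,(0,0,190),(180,75,255));k=m*0;a=max(v-30,0);k[a:v+30,u-30:u+30]=m[a:v+30,u-30:u+30]
  n,l,st,ce=cv2.connectedComponentsWithStats(k);i=1+st[1:,4].argmax();W=np.array([onz(c,*p,78.5) for p in np.argwhere(l==i)[:,::-1]])
  mu=W.mean(0);d=np.linalg.svd(W-mu)[2][0];d*=np.sign(d@(mu-C));s=(W-mu)@d;print(len(W),np.degrees(np.arctan2(d[1],d[0])).round(1),'ends',(mu+d*s.min()).round(1),(mu+d*s.max()).round(1))
E
```

```text
129 -137.2 ends [ 555.5 -351.4] [ 540.  -365.7]
236 -160.8 ends [ 587.1 -153.9] [ 564.3 -161.8]
```

Both stripes sit at their red marks (-137.2° against -137.0°, and -160.8° against -160.8°). Handing in.

```bash
python3 -c "
from rig import ctrl
print(ctrl.finish_job())"
```

```text
the job is handed in; nothing more can be done
None
```

The job is handed in, and my last camera checks showed it done: pump switch off, all three stencils home in the drying stand, both drain nuts at their red marks with the spanner, the spanner flat on its mat, and no pot touched.

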